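# Nest the steel pans on the keeper hook

## Task

Put the three steel pans away on the stand's upright hook, largest first: thread the eye of each handle over the hook and lower the pan by feel, the large one onto the rubber rest, the medium one into it, the small one into that. Give each pan a firm but gentle press down before you let go of it, do not force or drop any, and leave everything else on the table where it is.

Things in the scene. Friction and masses are not known exactly. Their poses are not given: they have to be found in the camera images.
- stand: Fixed steel stand: base plate 270 x 110 x 6 mm on the table. Origin on the table, under the centre of the round rubber rest; +x points from the rest to the upright hook. When nested, the three eyes stand one above another round the hook, 28 mm apart. Forcing (fails): over 25 N between a pan and the stand or another pan.
- hook_tip (a point): Top end of the upright steel hook, 160 mm above the table, 140 mm from the stand's origin along its +x. The hook comes out of a low grey block, bends upward and stands upright from 24 mm to 160 mm above the table; 9 mm thick, the top 8 mm thinner (5 mm, round end). Axes as the stand.
- rest_mark (a point): Point on the base plate (6 mm up) under the middle of the black rubber rest, 84 mm across. The rest's top is 22 to 46 mm above the table, set differently each time and NOT measured: feel for it. It springs, 3 N per mm, and bottoms after 6 mm. A firm press: the pan bears on what is under it with more than 6 N (8 to 12 is good; weight included) for 0.2 s.
- large_pan: The large of three plain steel pans, all with the same handle: open round bowl 42 mm high, outside radius 44 mm at the foot widening to 50 mm at the rim, wall 3 mm, floor 4 mm thick, nominally 220 g (varies by 25 percent). Origin: centre of the underside, z up. The handle runs along the body's +x at 36 mm height and ends in an upright ring (the eye) 140 mm from the origin.
- large_pan_grip (a point): A good place to grip the large pan: middle of the handle bar, 75 mm from the bowl's centre and 36 mm above the underside; the bar is 14 mm wide (across) and 10 mm high, straight along body x, free from the rim to the eye. Axes as the pan.
- large_pan_eye (a point): Centre of the large pan's eye: 140 mm from the bowl's centre, 36 mm above the underside; a ring with upright bore 13 mm across, 23 mm outside, 12 mm high (6 mm above and below this point). Axes as the pan.
- large_pan_foot (a point): Centre of the large pan's underside (same point and axes as its body).
- medium_pan: The medium of three plain steel pans, all with the same handle: open round bowl 66 mm high, outside radius 36 mm at the foot widening to 42 mm at the rim, wall 3 mm, floor 4 mm thick, nominally 180 g (varies by 25 percent). Origin: centre of the underside, z up. The handle runs along the body's +x at 60 mm height and ends in an upright ring (the eye) 140 mm from the origin.
- medium_pan_grip (a point): A good place to grip the medium pan: middle of the handle bar, 75 mm from the bowl's centre and 60 mm above the underside; the bar is 14 mm wide (across) and 10 mm high, straight along body x, free from the rim to the eye. Axes as the pan.
- medium_pan_eye (a point): Centre of the medium pan's eye: 140 mm from the bowl's centre, 60 mm above the underside; a ring with upright bore 13 mm across, 23 mm outside, 12 mm high (6 mm above and below this point). Axes as the pan.
- medium_pan_foot (a point): Centre of the medium pan's underside (same point and axes as its body).
- small_pan: The small of three plain steel pans, all with the same handle: open round bowl 90 mm high, outside radius 28 mm at the foot widening to 34 mm at the rim, wall 3 mm, floor 4 mm thick, nominally 140 g (varies by 25 percent). Origin: centre of the underside, z up. The handle runs along the body's +x at 84 mm height and ends in an upright ring (the eye) 140 mm from the origin.
- small_pan_grip (a point): A good place to grip the small pan: middle of the handle bar, 75 mm from the bowl's centre and 84 mm above the underside; the bar is 14 mm wide (across) and 10 mm high, straight along body x, free from the rim to the eye. Axes as the pan.
- small_pan_eye (a point): Centre of the small pan's eye: 140 mm from the bowl's centre, 84 mm above the underside; a ring with upright bore 13 mm across, 23 mm outside, 12 mm high (6 mm above and below this point). Axes as the pan.
- small_pan_foot (a point): Centre of the small pan's underside (same point and axes as its body).
- vial_a: Bystander, leave alone: small glass vial with blue cap, 28 mm across, 45 mm high, between the stand and the pans. Origin at the centre of its underside.
- vial_b: Bystander, leave alone: small amber vial, 28 mm across, 50 mm high, just beyond the pans. Origin at the centre of its underside.
- antiseptic: Bystander, leave alone: red bottle, 60 mm across, 120 mm high, beyond the stand. Origin at the centre of its underside.
- sharps_bin: Bystander, leave alone: yellow round bin with red lid, about 118 mm across, 154 mm high, beyond the pans on the left. Origin at the centre of its underside.
- glove_box: Bystander, leave alone: white and blue box 110 x 220 x 70 mm, beyond the pans. Origin at the centre of its underside.
- kidney_dish: Bystander, leave alone: low open steel dish 90 x 170 x 32 mm, beyond the pans. Origin at the centre of its underside.
- dressing_pack: Bystander, leave alone: small white pack 50 x 35 x 20 mm, between the stand and the pans. Origin at the centre of its underside.

How it is judged:
By the outcome, as a careful person would: the job done as asked, in the order asked, and still so for the second after the job is handed in, with the robot touching nothing.
It also fails if it takes over 72 s, if anything falls off the work surface, if the arm or the gripper's body presses on something with over 40 N, if the wrist force passes 120 N, or if a joint passes its speed limit or range.

## Robot

A 6-joint arm with a two-finger parallel gripper is mounted at the origin on the work surface. World frame = base frame: x ahead of the robot, y to its left, z up, the work surface at z = 0. Lengths are in m, angles in rad, forces in N, time in s.
With the tool pointing down it reaches from about 0.3 to 1 m from the base axis. Payload 5.1 kg.
Tool frame: the origin (TCP) lies midway between the tips of the shut fingers; the grasp point (between the pads) lies 19 mm behind it; z points along the fingers, x is the direction in which the jaws open and shut, and the axes are right-handed (so a half turn about z gives the same grasp; the last joint's range is limited). The gripper opens to 95 mm and grips with 3 to 60 N. Pads are 20 mm wide; open, the fingers measure 119 mm over their backs; the gripper's body (75 mm by 180 mm) begins 59 mm behind the grasp point.
Start: joints at [-1.324, 0.124, 1.65, -0, 1.367, -0.083], TCP at [0.21, -0.615, 0.215] pointing down, gripper open.
Joint ranges: [-2.61, 2.61], [-1.02, 2.33], [0.03, 2.71], [-1.35, 4.49], [0.32, 2.68], [-2.91, 2.91]. Speed limits (rad/s): [2.57, 2.57, 3.14, 3.14, 3.14, 3.14].

## Interface

Orientations are given as [roll, pitch, yaw] about the fixed x, y, z axes, in that order (R = Rz(yaw) Ry(pitch) Rx(roll)).
In Python, from bench import sense, camera, close_job gives the robot as it stands.
- The arm moves only by the tool step_arm, never from a script. Its argument "increments" is a list that holds one entry, the list of rows, each a list of 7 numbers: the shift along the tool's x, y, z as a fraction of full scale, then the turn, a rotation vector about the tool's x, y, z as a fraction of full scale, then the gripper's target within -1 to 1 (fully open at 1, half-way at 0, shut at -1). In form: [[[x, y, z, ax, ay, az, fingers], ...]]. A call has 1 to 10 rows; each row shifts and turns the pose as measured when the row begins, along the tool's axes as they then stand; what a row does not reach is not made up. Full scale, the value 1, is 0.04 m for a shift and 0.12 rad for a turn. A row lasts 1/12 s, in which the tool goes at most 41.7 mm and 7.16 degrees, less where a joint would pass 70% of its speed; a pose out of reach is approached as far as the arm can. A call with a number of a shift or a turn outside -1 to 1 is refused whole. A call with a gripper value outside its range is refused whole. The fingers move at their own pace and stop on an object; "grip_force" is the grip in N (left out, the last holds). Time passes only in rows, so rows that do not move let the fingers close. It gives the time, the measured TCP pose, the force and the opening at its end, in the units of the state.
- sense(): the state, without advancing time (a new reading comes with each control period).
- camera(name): name is "scene" or "side" or "wrist"; returns a dict with "pixels" (480x640x3 uint8, red, green, blue), "z_map" (480x640 float32, m along the optical axis (not along the pixel's ray), 0 where there is no reading), "fx", "fy", "cx", "cy" (pixels), "pose" (4x4, takes a point from camera to world coordinates). Camera axes: x right, y down, z forward; pixel columns grow to the right and rows downward; lengths in m; the calibration is good to about 2 mm. The wrist camera is an equidistant fisheye: a pixel r from the principal point sees the ray r / f radians off the axis. A picture is of the moment at which its call begins.
- close_job(): hands the job in, once; it reports no verdict.
The state is a dict: "t": time; "joint_pos": joint angles; "joint_vel": joint speeds; "tau": joint torques, N m; "tcp_pos": TCP position; "orientation": TCP orientation; "contact_force": force on the tool from outside, world axes, zero at the start; "torque": the same for the moment, N m; "opening": opening from 0.0 (shut) to 1.0 (fully open).
Only numpy, scipy, OpenCV 4.12 (cv2) and the standard library are available. Lean on these libraries where they do the work, as an engineer would, in place of code of your own. Each camera call takes 0.05 s, during which the arm holds its last target.

## Working session

There is one attempt and no reset: what is moved stays moved. The work goes in short steps, Python scripts to look and compute and a tool call to move; the robot and the scene stay as the last step left them, time stands still between calls to the robot, and variables do not carry over. Pictures are saved under pics/ and viewed, and the job is handed in when it is done.

Besides the shell and the picture viewer there is one more tool, called after "Request:" as name([rows], argument=value, ...), one row to a line, values as JSON. step_arm: Moves the arm, as the interface text tells. Shift numbers are shares of 0.04 m and turn numbers shares of 0.12 rad, none past 1 either way. Its arguments: {"type":"object","properties":{"increments":{"type":"array","items":{"type":"array","items":{"type":"array","items":{"type":"number","minimum":-1,"maximum":1}}}},"grip_force":{"type":"number"}},"required":["increments"]}

```bash
ls; mkdir -p pics; cat > h.py <<'E'
import numpy as np,cv2
from bench import sense,camera,close_job
def snap(n,f):
    c=camera(n); cv2.imwrite('pics/'+f+'.png',c['pixels'][:,:,::-1]); np.savez('pics/'+f+'.npz',**c); return c
E
python3 - <<'E'
from h import *
print(sense())
for n in ['scene','side','wrist']:
    c=snap(n,n+'0'); print(n,c['fx'],c['fy'],c['cx'],c['cy'],c['pose'].round(4).tolist())
E
```

```text
pics
{'t': 0.0, 'joint_pos': array([-1.32359621e+00,  1.24513919e-01,  1.65164618e+00, -1.60715530e-05,
        1.36750362e+00, -8.26250340e-02]), 'joint_vel': array([ 0.00051637,  0.00139502, -0.00096416,  0.00030554,  0.00038666,
        0.00048058]), 'tau': array([ 2.29710444e-03, -4.17607212e+01, -3.59923303e+01,  7.76431407e-02,
        4.91420995e-02, -1.66269920e-04]), 'tcp_pos': array([ 0.21031742, -0.61436329,  0.2133978 ]), 'orientation': array([-3.14143741e+00,  2.06529502e-03, -1.24096776e+00]), 'contact_force': array([ 0.1742407 , -0.77539246, -0.04010525]), 'torque': array([-0.05169654, -0.01380687,  0.01770024]), 'opening': 1.0004329117830977}
scene 520.5247906661939 520.5247906661939 319.4289518217665 239.9710992682496 [[0.8277, 0.4365, -0.3528, 1.0476], [0.5612, -0.6531, 0.5085, -0.6603], [-0.0084, -0.6188, -0.7855, 1.1477], [0.0, 0.0, 0.0, 1.0]]
side 434.46065034861624 434.46065034861624 323.68447886251926 235.30513845932805 [[-0.8553, -0.3661, 0.3666, 0.2626], [-0.518, 0.5855, -0.6236, 0.5288], [0.0137, -0.7233, -0.6904, 0.7131], [0.0, 0.0, 0.0, 1.0]]
wrist 371.64829954431775 371.64829954431775 318.871562263698 235.10715098322044 [[0.3232, -0.9029, -0.2833, 0.2913], [-0.9463, -0.309, -0.0949, -0.5871], [-0.0019, 0.2988, -0.9543, 0.3832], [0.0, 0.0, 0.0, 1.0]]
```

View pics/scene0.png

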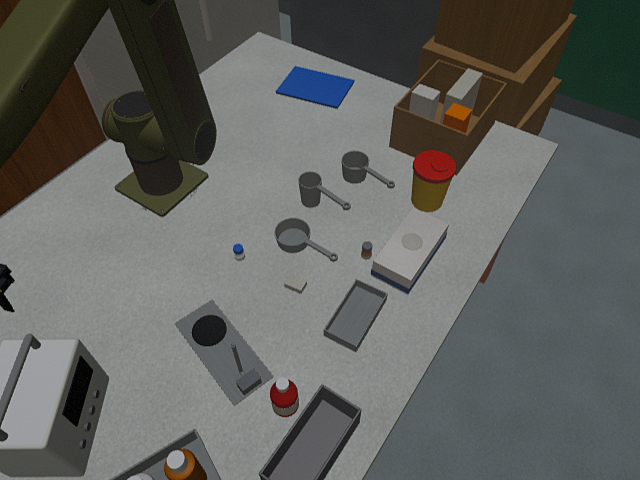

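View pics/side0.png

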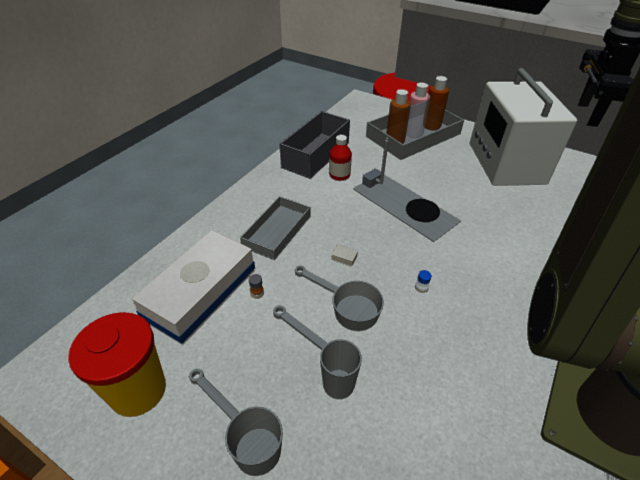

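View pics/wrist0.png

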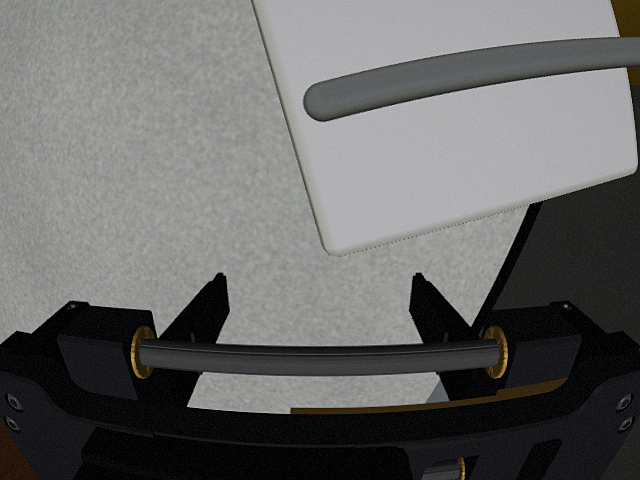

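```bash
cat >> h.py <<'E'
def cloud(c):
    z=c['z_map'].astype(float); v,u=np.mgrid[:480,:640]
    P=np.stack([(u-c['cx'])/c['fx']*z,(v-c['cy'])/c['fy']*z,z],-1)
    W=P@c['pose'][:3,:3].T+c['pose'][:3,3]; W[z<=0]=np.nan; return W
def ray_at(c,u,v,h):
    d=c['pose'][:3,:3]@np.array([(u-c['cx'])/c['fx'],(v-c['cy'])/c['fy'],1]); o=c['pose'][:3,3]
    return o+d*(h-o[2])/d[2]
E
python3 - <<'E'
from h import *
ims=[]
for n,boxes in [('scene0',[(260,140,410,270),(165,290,275,410)]),('side0',[(180,250,390,480),(345,130,465,245)])]:
    im=cv2.imread(f'pics/{n}.png')
    for i,(a,b,c,d) in enumerate(boxes):
        s=min(780/(c-a),580/(d-b)); 
        cv2.imwrite(f'pics/{n}_c{i}.png',cv2.resize(im[b:d,a:c],None,fx=int(s),fy=int(s),interpolation=cv2.INTER_CUBIC)); print(n,i,int(s))
pts={'L':[(293,235),(357,303),.042],'M':[(354,165),(255,437),.066],'S':[(310,188),(340,365),.09]}
for n in ['scene0','side0']:
    c=np.load(f'pics/{n}.npz'); W=cloud(c)
    t=W[(abs(W[...,2])<.01)]; print(n,'table z',np.median(t[:,2]))
    for k,(a,b,h) in pts.items():
        u,v=a if n=='scene0' else b
        print(k,W[v,u].round(4), ray_at(c,u,v,h).round(3))
E
```

```text
scene0 0 4
scene0 1 4
side0 0 2
side0 1 5
scene0 table z 0.000930261686936884
L [0.4618 0.0536 0.0036] [0.481 0.03  0.042]
M [0.4595 0.3829 0.0113] [0.488 0.333 0.066]
S [0.446  0.1638 0.0895] [0.446 0.163 0.09 ]
side0 table z -0.000926475465833243
L [0.4786 0.0223 0.003 ] [0.467 0.05  0.042]
M [0.4918 0.3423 0.0027] [0.471 0.359 0.066]
S [0.4355 0.1691 0.0174] [0.417 0.207 0.09 ]
```

```bash
python3 - <<'E'
from h import *
for n in ['scene0','side0']:
    c=np.load(f'pics/{n}.npz'); W=cloud(c); z=W[...,2]
    m=((z>.012)&(z<.2)).astype(np.uint8)
    k,l,st,ce=cv2.connectedComponentsWithStats(m)
    for i in range(1,k):
        if st[i,4]>60:
            p=W[l==i]; print(n,i,st[i].tolist(),p.mean(0).round(3),'zmax',np.percentile(p[:,2],97).round(3),p.min(0).round(3),p.max(0).round(3))
E
```

```text
scene0 1 [0, 0, 20, 27, 280] [-1.18   0.322  0.07 ] zmax 0.103 [-1.199  0.265  0.021] [-1.16   0.387  0.107]
scene0 2 [175, 0, 37, 34, 520] [-0.534  0.749  0.06 ] zmax 0.14 [-0.636  0.698  0.012] [-0.426  0.863  0.15 ]
scene0 3 [437, 0, 136, 52, 4325] [0.546 1.317 0.09 ] zmax 0.182 [0.289 1.26  0.012] [0.708 1.761 0.2  ]
scene0 4 [97, 8, 24, 28, 285] [-0.776  0.501  0.052] zmax 0.107 [-0.864  0.49   0.012] [-0.721  0.509  0.124]
scene0 8 [389, 59, 118, 151, 9550] [0.651 0.583 0.121] zmax 0.187 [0.498 0.322 0.012] [0.771 0.835 0.2  ]
scene0 9 [277, 65, 77, 42, 1157] [0.126 0.655 0.015] zmax 0.019 [-0.005  0.55   0.012] [0.257 0.764 0.024]
scene0 24 [189, 136, 27, 29, 218] [0.189 0.041 0.184] zmax 0.199 [ 0.17  -0.016  0.16 ] [0.202 0.1   0.2  ]
scene0 25 [111, 138, 97, 76, 2930] [ 0.04  -0.031  0.075] zmax 0.192 [-0.1   -0.105  0.012] [0.173 0.102 0.2  ]
scene0 26 [341, 150, 54, 38, 854] [0.499 0.351 0.048] zmax 0.069 [0.436 0.312 0.012] [0.625 0.399 0.072]
scene0 27 [298, 171, 53, 39, 878] [0.451 0.185 0.068] zmax 0.093 [0.392 0.155 0.012] [0.576 0.227 0.099]
scene0 29 [371, 207, 78,
[... 2923 characters left out ...]
81  0.034] zmax 0.046 [ 0.368 -0.1    0.012] [ 0.396 -0.072  0.047]
side0 12 [248, 274, 16, 22, 264] [0.664 0.113 0.037] zmax 0.051 [0.653 0.098 0.012] [0.681 0.124 0.052]
side0 13 [527, 289, 66, 83, 585] [0.173 0.063 0.182] zmax 0.199 [ 0.054 -0.058  0.012] [0.201 0.108 0.2  ]
side0 14 [273, 305, 89, 92, 2379] [0.448 0.189 0.065] zmax 0.09 [0.391 0.159 0.012] [0.573 0.228 0.092]
side0 22 [576, 366, 64, 91, 4301] [0.037 0.049 0.08 ] zmax 0.161 [-0.032 -0.047  0.012] [0.102 0.088 0.2  ]
side0 23 [189, 369, 94, 106, 2503] [0.505 0.349 0.049] zmax 0.066 [0.435 0.315 0.012] [0.625 0.398 0.068]
side0 115 [0, 415, 73, 65, 2114] [0.7   0.548 0.112] zmax 0.179 [0.592 0.531 0.012] [0.738 0.573 0.182]
```

```bash
cat > fit.py <<'E'
from h import *
from scipy.optimize import least_squares
def circ(p,r):
    f=lambda q:np.hypot(p[:,0]-q[0],p[:,1]-q[1])-r
    return least_squares(f,p.mean(0)[:2],loss='soft_l1',f_scale=.001)
E
cat > f1.py <<'E'
from fit import *
P={'L':(.042,.05,[(.40,-.03),(.64,.11)]),'M':(.066,.042,[(.41,.29),(.64,.41)]),'S':(.09,.034,[(.37,.145),(.59,.24)])}
for k,(h,R,b) in P.items():
  for n in ['scene0','side0']:
    c=np.load(f'pics/{n}.npz'); W=cloud(c).reshape(-1,3)
    zo=.001 if n=='scene0' else -.001
    W=W[(W[:,0]>b[0][0])&(W[:,0]<b[1][0])&(W[:,1]>b[0][1])&(W[:,1]<b[1][1])&(W[:,2]>.012)]; z=W[:,2]-zo
    # coarse centre
    hd=h-.006
    rim=W[(abs(z-h)<.004)]
    # rim from handle: exclude far points
    q=np.array([np.median(rim[:,0]),np.median(rim[:,1])])
    for it in range(6):
        r=np.hypot(*(rim[:,:2]-q).T); s=rim[abs(r-R+.0015)<(.03 if it<2 else .006)]; o=circ(s,R-.0015); q=o.x
    r=np.hypot(*(W[:,:2]-q).T)
    hp=W[(r>R+.008)&(r<.122)&(abs(z-hd)<.012)]; d=hp[:,:2]-q
    bar=hp[np.hypot(*d.T)<.122]; 
    bx=bar[:,:2]-bar[:,:2].mean(0); _,_,vt=np.linalg.svd(bx); v=vt[0]*np.sign(vt[0][0])
    m=bar[:,:2].mean(0); lineoff=np.cross(v,q-m)
    yaw2=np.arctan2(*(m-q)[::-1])
    far=W[(r>.128)&(r<.16)&(abs(z-hd)<.012)]
    oe=far[:,:2].mean(0) if len(far) else None
    print(k,n,'c',q.round(4),'rms',np.sqrt(np.mean(o.fun**2)).round(4),len(s),'yaw line',np.arctan2(v[1],v[0]).round(4),'yaw c-bar',yaw2.round(4),'eye',oe.round(4),len(far),'d',np.hypot(*(oe-q)).round(4),'eyeyaw',np.arctan2(*(oe-q)[::-1]).round(4), 'barz',np.percentile(bar[:,2],80).round(4))
E
python3 f1.py 2>&1 | grep -v Warn
```

```text
m=bar[:,:2].mean(0); lineoff=np.cross(v,q-m)
Traceback (most recent call last):
  File "f1.py", line 23, in <module>
    print(k,n,'c',q.round(4),'rms',np.sqrt(np.mean(o.fun**2)).round(4),len(s),'yaw line',np.arctan2(v[1],v[0]).round(4),'yaw c-bar',yaw2.round(4),'eye',oe.round(4),len(far),'d',np.hypot(*(oe-q)).round(4),'eyeyaw',np.arctan2(*(oe-q)[::-1]).round(4), 'barz',np.percentile(bar[:,2],80).round(4))
                                                                                                                                                        ^^^^^^^^
AttributeError: 'NoneType' object has no attribute 'round'
```

View pics/scene0_c1.png

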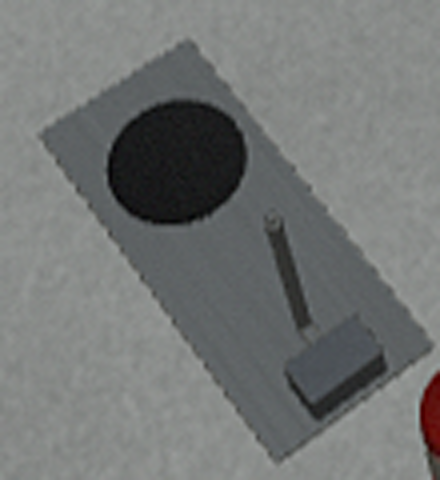

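View pics/side0_c1.png

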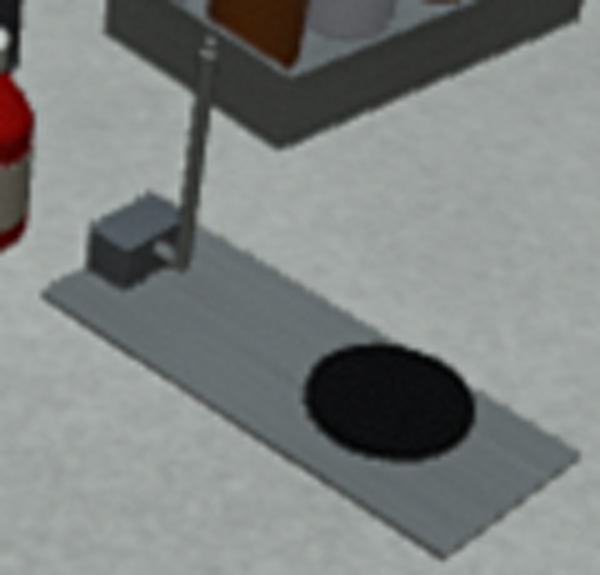

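```bash
sed -i "s/q=np.array(\[np.median.*/q=np.array({'L':(.471,.042),'M':(.477,.356),'S':(.426,.194)}[k])/; s/(.03 if it<2 else .006)/(.015 if it<2 else .005)/; s/, *lineoff.*//; s/; lineoff.*//" f1.py
python3 f1.py 2>&1 | grep -v Warn
python3 - <<'E'
from h import *
c=np.load('pics/scene0.npz');d=np.load('pics/side0.npz')
print('tip',ray_at(c,233.2,344.5,.158),ray_at(d,386.8,138.6,.158))
# rest: dark ellipse centroid, height unknown -> triangulate
for n,cc,b in [('scene',c,(185,305,235,355)),('side',d,(395,190,450,230))]:
    g=cc['pixels'].max(-1)[b[1]:b[3],b[0]:b[2]]<40
    v,u=np.nonzero(g); W=cloud(cc)[b[1]:b[3],b[0]:b[2]][g]
    print(n,g.sum(),u.mean()+b[0],v.mean()+b[1],np.nanmedian(W[:,2]), np.nanmean(W,0))
    for h in (.022,.026,.03):print(ray_at(cc,u.mean()+b[0],v.mean()+b[1],h))
    # plate points
    W=cloud(cc); 
corn=[(38,130),(192,38),(434,347),(278,462)]
print([ray_at(c,165+(x+.0)/4,290+y/4,.006).round(4).tolist() for x,y in corn])
corn=[(40,295),(580,455),(443,558)]
print([ray_at(d,345+x/5,130+y/5,.006).round(4).tolist() for x,y in corn])
for cc in (c,d):
    W=cloud(cc).reshape(-1,3); W=W[(W[:,0]>.57)&(W[:,0]<.68)&(W[:,1]>-.41)&(W[:,1]<-.31)&(W[:,2]>.05)&(W[:,2]<.165)]
    for a in (.06,.09,.12,.14): 
        p=W[abs(W[:,2]-a)<.015]; print(a,len(p),p.mean(0).round(4))
E
```

```text
L scene0 c [0.4713 0.0397] rms 0.0021 152 yaw line -0.0552 yaw c-bar -0.0656 eye [0.6103 0.032 ] 61 d 0.1392 eyeyaw -0.0548 barz 0.0427
L side0 c [0.4695 0.0426] rms 0.0014 302 yaw line -0.0479 yaw c-bar -0.0355 eye [0.6086 0.0362] 93 d 0.1393 eyeyaw -0.0462 barz 0.0407
M scene0 c [0.4775 0.354 ] rms 0.002 101 yaw line -0.1743 yaw c-bar -0.2006 eye [0.6149 0.3279] 55 d 0.1399 eyeyaw -0.1875 barz 0.0671
M side0 c [0.476  0.3567] rms 0.0013 486 yaw line -0.184 yaw c-bar -0.1775 eye [0.6133 0.3315] 154 d 0.1396 eyeyaw -0.1821 barz 0.0649
S scene0 c [0.4262 0.1904] rms 0.0018 80 yaw line -0.1755 yaw c-bar -0.176 eye [0.564  0.1664] 62 d 0.1398 eyeyaw -0.1722 barz 0.091
S side0 c [0.4244 0.194 ] rms 0.0014 309 yaw line -0.1719 yaw c-bar -0.1553 eye [0.5618 0.1715] 124 d 0.1391 eyeyaw -0.1622 barz 0.0887
tip [ 0.60939098 -0.35050281  0.158     ] [ 0.60343307 -0.34387451  0.158     ]
scene 815 208.65153374233128 330.3644171779141 0.02252488452306456 [ 0.47533633 -0.31220669  0.02249846]
[ 0.47527058 -0.31215101  0.022     ]
[ 0.47730437 -0.31338825  0.026     ]
[ 0.47933816 -0.3146255   0.03      ]
side 602 422.3936877076412 210.01661129568106 0.020818195945893014 [ 0.47058541 -0.30370756  0.02063697]
[ 0.46995992 -0.3017243   0.022     ]
[ 0.46875955 -0.29691697  0.026     ]
[ 0.46755919 -0.29210964  0.03      ]
[[0.3817, -0.3381, 0.006], [0.4169, -0.2341, 0.006], [0.6727, -0.314, 0.006], [0.6414, -0.4168, 0.006]]
[[0.6643, -0.3037, 0.006], [0.3783, -0.3324, 0.006], [0.4095, -0.2277, 0.006]]
0.06 20 [ 0.6089 -0.3515  0.0622]
0.09 27 [ 0.6095 -0.3515  0.0908]
0.12 26 [ 0.6094 -0.3516  0.1212]
0.14 34 [ 0.6089 -0.3515  0.1414]
0.06 32 [ 0.6046 -0.3446  0.063 ]
0.09 34 [ 0.6047 -0.345   0.0909]
0.12 38 [ 0.6048 -0.3452  0.1204]
0.14 39 [ 0.6049 -0.3456  0.1394]
```

```bash
cat > go.py <<'E'
import sys
from h import *
from scipy.spatial.transform import Rotation as R
def go(x,y,z,yaw,q=True):
    s=sense(); Rm=R.from_euler('xyz',s['orientation']); T=R.from_euler('xyz',[np.pi,0,yaw])
    d=Rm.inv().apply(np.array([x,y,z])-s['tcp_pos'])/.04; r=(Rm.inv()*T).as_rotvec()/.12
    print('t',round(s['t'],2),'tcp',s['tcp_pos'].round(4),'rpy',s['orientation'].round(4),'F',s['contact_force'].round(2),'op',round(s['opening'],3),'j6',s['joint_pos'][5].round(2))
    print('shift units',d.round(3),'turn units',r.round(3),'-> last-frame shift',(T.inv().apply(np.array([x,y,z])-s['tcp_pos'])/.04).round(3))
if __name__=='__main__': go(*map(float,sys.argv[1:5]))
E
python3 go.py .5453 .0375 .2 -1.621
```

```text
t 0.15 tcp [ 0.2104 -0.6145  0.2137] rpy [-3.1415e+00  1.6000e-03 -1.2410e+00] F [-0.87 -0.03 -0.05] op 0.999 j6 -0.08
shift units [-12.709 -13.201   0.364] turn units [1.000e-03 1.300e-02 3.167e+00] -> last-frame shift [-16.7    -7.545   0.342]
```

Request:
step_arm([
  [[0,0,-1,0,0,0.5,1],[0,0,-1,0,0,0.5,1],[0,0,-1,0,0,0.5,1],[0,0,0,0,0,0.5,1]],
], grip_force=20)

```text
t: 0.48
tcp_pos: [0.2096, -0.6116, 0.3301]
orientation: [3.139, 0.017, -1.491]
contact_force: [-0.4, -0.6, 1.5]
opening: 0.997
```

```bash
python3 go.py .5453 .0375 .2 -1.621
```

```text
t 0.48 tcp [ 0.2096 -0.6116  0.3301] rpy [ 3.1387  0.0167 -1.491 ] F [-0.42 -0.56  1.45] op 0.997 j6 0.17
shift units [-15.451  -9.669   3.485] turn units [0.033 0.138 1.084] -> last-frame shift [-16.629  -7.567   3.253]
```

Request:
step_arm([
  [[-0.8,-0.5,0,0,0.1,0.3,0],[-0.85,-0.45,0,0,0,0.3,0],[-0.85,-0.45,0,0,0,0.3,0],[-0.85,-0.4,0,0,0,0.2,0],[-0.85,-0.4,0,0,0,0,0],[-0.85,-0.4,0,0,0,0,0],[-0.85,-0.4,0,0,0,0,0],[-0.85,-0.4,0,0,0,0,0],[-0.85,-0.4,0,0,0,0,0],[-0.85,-0.4,0,0,0,0,0]],
])

```text
t: 1.32
tcp_pos: [0.3901, -0.271, 0.3285]
orientation: [3.137, 0.003, -1.647]
contact_force: [0.4, -0.4, -1.3]
opening: 0.503
```

```bash
python3 go.py .5453 .0375 .2 -1.621
```

```text
t 1.32 tcp [ 0.3901 -0.271   0.3285] rpy [ 3.1371e+00  2.9000e-03 -1.6467e+00] F [ 0.4  -0.41 -1.26] op 0.503 j6 0.93
shift units [-7.976 -3.299  3.222] turn units [ 0.037  0.024 -0.214] -> last-frame shift [-7.899 -3.489  3.213]
```

Request:
step_arm([
  [[-0.85,-0.38,0.3,0,0,-0.1,0],[-0.85,-0.38,0.3,0,0,-0.1,0],[-0.85,-0.38,0.3,0,0,0,0],[-0.85,-0.38,0.3,0,0,0,0],[-0.85,-0.38,0.3,0,0,0,0],[-0.85,-0.38,0.3,0,0,0,0],[-0.85,-0.38,0.3,0,0,0,0],[-0.85,-0.38,0.4,0,0,0,0],[-0.8,-0.3,0.4,0,0,0,0],[0,0,0,0,0,0,0]],
])

```text
t: 2.15
tcp_pos: [0.5444, 0.0459, 0.208]
orientation: [-3.141, -0.0, -1.615]
contact_force: [-0.1, -0.3, -0.8]
opening: 0.497
```

```bash
python3 -c "
from h import *
snap('wrist','w1')"; python3 go.py .5453 .0375 .021 -1.621
```

```text
t 2.2 tcp [0.5443 0.044  0.2093] rpy [-3.1403e+00 -1.6000e-03 -1.6161e+00] F [ 0.32 -0.09  0.48] op 0.5 j6 1.6
shift units [ 0.154 -0.027  4.707] turn units [-0.011 -0.013  0.041] -> last-frame shift [ 0.161 -0.034  4.707]
```

View pics/w1.png

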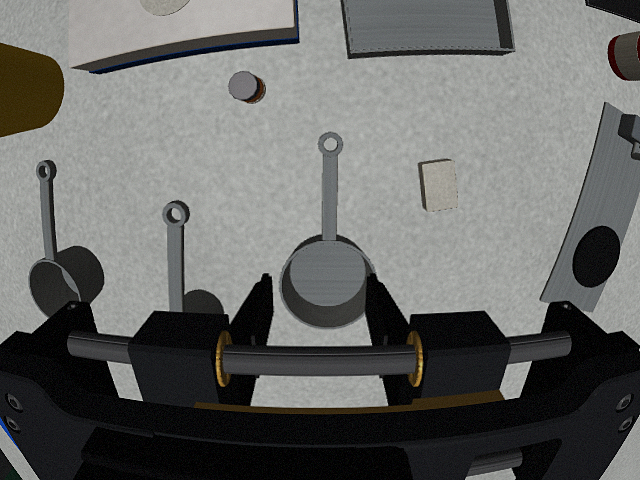

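```bash
cat >> h.py <<'E'
def fray(c,u,v,h):
    a=(u-c['cx'])/c['fx'];b=(v-c['cy'])/c['fy'];t=np.hypot(a,b)
    d=np.array([np.sin(t)*a/t,np.sin(t)*b/t,np.cos(t)]) if t>1e-9 else np.array([0,0,1.])
    d=c['pose'][:3,:3]@d;o=c['pose'][:3,3]; return o+d*(h-o[2])/d[2]
E
python3 - <<'E'
from h import *
c=np.load('pics/w1.npz')
print('eyeL',fray(c,330.3,144,.042),'bar1',fray(c,330,165,.041),'bar2',fray(c,329,230,.041))
print('eyeS',fray(c,176,214,.09),'bar1',fray(c,176,235,.089),fray(c,177,290,.089))
print('eyeM',fray(c,45.5,170,.066),'bar',fray(c,48,190,.065),fray(c,54,245,.065))
print('rest',fray(c,596,259,.022))
E
```

```text
eyeL [0.60985201 0.03283622 0.042     ] bar1 [0.59064169 0.03385764 0.041     ] bar2 [0.52918023 0.03716425 0.041     ]
eyeS [0.56383777 0.16514461 0.09      ] bar1 [0.54520459 0.16850671 0.089     ] [0.49328552 0.17719047 0.089     ]
eyeM [0.61500744 0.32358509 0.066     ] bar [0.59384277 0.32534551 0.065     ] [0.53385947 0.33293065 0.065     ]
rest [ 0.47065717 -0.30463472  0.022     ]
```

Request:
step_arm([
  [[0.18,-0.03,0.9,0,0,0.06,0],[0,0,0.9,0,0,0,0],[0,0,0.9,0,0,0,0],[0,0,0.9,0,0,0,0],[0,0,0.5,0,0,0,0],[0,0,0.3,0,0,0,0],[0,0,0,0,0,0,0]],
])

```text
t: 2.78
tcp_pos: [0.5499, 0.0316, 0.0336]
orientation: [-3.128, -0.004, -1.625]
contact_force: [-0.8, 0.2, 0.0]
opening: 0.499
```

```bash
python3 go.py .545 .0363 .021 -1.624
```

```text
t 2.78 tcp [0.5499 0.0316 0.0336] rpy [-3.1279 -0.0041 -1.625 ] F [-0.81  0.23  0.01] op 0.499 j6 1.59
shift units [-0.112  0.134  0.314] turn units [-0.114 -0.035 -0.008] -> last-frame shift [-0.111  0.129  0.316]
```

Request:
step_arm([
  [[-0.11,0.13,0.3,-0.11,-0.03,0,0],[0,0,0,0,0,0,0],[0,0,0,0,0,0,0]],
])

```text
t: 3.03
tcp_pos: [0.5469, 0.0351, 0.0239]
orientation: [-3.138, -0.0, -1.627]
contact_force: [0.4, -0.5, 0.1]
opening: 0.499
```

```bash
python3 go.py .545 .0363 .021 -1.624
```

```text
t 3.03 tcp [0.5469 0.0351 0.0239] rpy [-3.1377e+00 -3.0000e-04 -1.6270e+00] F [ 0.35 -0.47  0.12] op 0.499 j6 1.59
shift units [-0.027  0.051  0.072] turn units [-0.033 -0.003 -0.025] -> last-frame shift [-0.027  0.05   0.072]
```

Request:
step_arm([
  [[-0.03,0.28,0.07,-0.03,0,-0.02,0],[0,0,0,0,0,0,0],[0,0,0,0,0,0,0]],
])

```text
t: 3.28
tcp_pos: [0.5376, 0.0371, 0.0246]
orientation: [-3.135, -0.0, -1.624]
contact_force: [0.4, -0.6, 0.5]
opening: 0.504
```

```bash
python3 go.py .536 .0368 .021 -1.624
```

```text
t 3.28 tcp [0.5376 0.0371 0.0246] rpy [-3.1352e+00 -2.0000e-04 -1.6242e+00] F [ 0.35 -0.56  0.53] op 0.504 j6 1.59
shift units [0.009 0.04  0.089] turn units [-0.053 -0.002 -0.001] -> last-frame shift [0.009 0.039 0.089]
```

Request:
step_arm([
  [[0,0.03,0.15,-0.05,0,0,0],[0,0,0.02,0,0,0,-1],[0,0,0,0,0,0,-1],[0,0,0,0,0,0,-1],[0,0,0,0,0,0,-1],[0,0,0,0,0,0,-1],[0,0,0,0,0,0,-1]],
], grip_force=60)

```text
t: 3.87
tcp_pos: [0.5378, 0.0373, 0.0192]
orientation: [-3.138, -0.0, -1.623]
contact_force: [-0.8, 1.4, 0.5]
opening: 0.143
```

```bash
python3 go.py .536 .0368 .021 -1.624
```

```text
t 3.87 tcp [0.5378 0.0373 0.0192] rpy [-3.1378e+00 -4.0000e-04 -1.6234e+00] F [-0.77  1.44  0.49] op 0.143 j6 1.59
shift units [ 0.014  0.044 -0.046] turn units [-0.032 -0.003  0.005] -> last-frame shift [ 0.014  0.044 -0.046]
```

Request:
step_arm([
  [[0,0,-0.2,0,0,0,-1],[0,0,-0.4,0,0,0,-1],[0,0,-0.7,0,0,0,-1],[0,0,-0.8,0,0,0,-1],[0,0,-0.8,0,0,0,-1],[0,0,-0.8,0,0,0,-1],[0,0,-0.8,0,0,0,-1],[0,0,0,0,0,0,-1],[0,0,0,0,0,0,-1]],
])

```text
t: 4.62
tcp_pos: [0.5323, 0.0376, 0.2035]
orientation: [3.134, -0.0, -1.624]
contact_force: [-0.4, 0.3, -3.7]
opening: 0.142
```

```bash
python3 go.py .5975 -.267 .25 -1.87; python3 -c "
from h import *
snap('wrist','w2');snap('side','s2')"
```

```text
t 4.62 tcp [0.5323 0.0376 0.2035] rpy [ 3.1336e+00 -2.0000e-04 -1.6237e+00] F [-0.43  0.34 -3.69] op 0.142 j6 1.59
shift units [ 7.517 -2.02  -1.176] turn units [ 0.066 -0.01   2.052] -> last-frame shift [ 6.795 -3.801 -1.162]
```

View pics/w2.png

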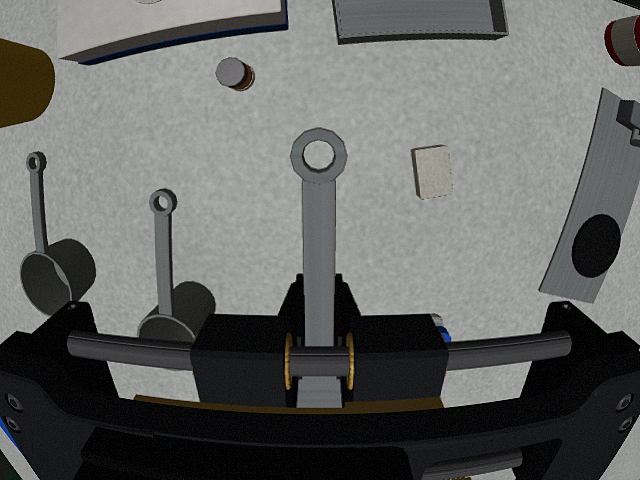

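View pics/s2.png

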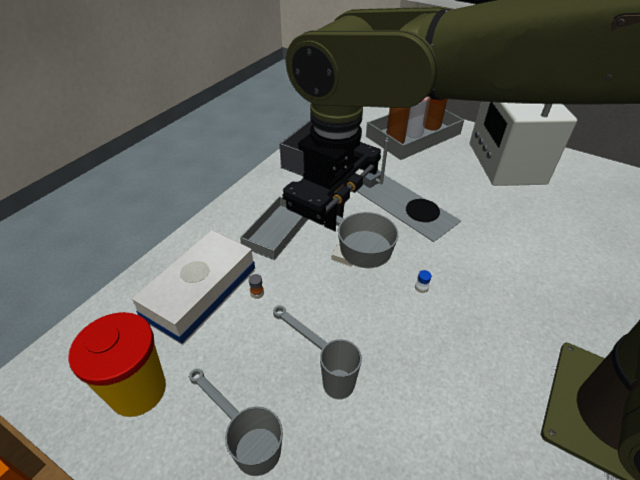

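```bash
python3 go.py .5368 -.3264 .2035 -1.871
```

```text
t 4.72 tcp [0.5322 0.0376 0.2026] rpy [ 3.1325e+00 -2.0000e-04 -1.6238e+00] F [ 0.01  0.06 -1.54] op 0.138 j6 1.59
shift units [ 9.08  -0.595 -0.026] turn units [ 0.075 -0.011  2.06 ] -> last-frame shift [ 8.658 -2.8   -0.023]
```

Request:
step_arm([
  [[0.4,0,0,0,0,0.2,-1],[0.8,0,0,0,0,0.3,-1],[0.9,0,0,0.05,0,0.3,-1],[0.9,0,0,0,0,0.3,-1],[0.9,-0.1,0,0,0,0.3,-1],[0.9,-0.2,0,0,0,0.3,-1],[0.9,-0.2,0,0,0,0.2,-1],[0.9,-0.2,0,0,0,0.2,-1],[0.8,-0.2,0,0,0,0,-1],[0.3,0,0,0,0,0,-1]],
])

```text
t: 5.55
tcp_pos: [0.4934, -0.2776, 0.174]
orientation: [3.099, 0.003, -1.879]
contact_force: [-0.3, 0.1, -3.2]
opening: 0.142
```

```bash
python3 go.py .5368 -.3264 .195 -1.871
```

```text
t 5.55 tcp [ 0.4934 -0.2776  0.174 ] rpy [ 3.099   0.0033 -1.8794] F [-0.29  0.1  -3.18] op 0.142 j6 1.28
shift units [ 0.832 -1.382 -0.587] turn units [ 0.355  0.029 -0.069] -> last-frame shift [ 0.845 -1.398 -0.525]
```

Request:
step_arm([
  [[0.4,0,-0.5,0.35,0.03,-0.05,-1],[0.3,-0.1,-0.1,0.1,0,0,-1],[0,0,0,0,0,0,-1]],
])

```text
t: 5.8
tcp_pos: [0.4848, -0.3073, 0.1886]
orientation: [3.14, 0.005, -1.878]
contact_force: [-0.9, -0.3, -2.6]
opening: 0.143
```

```bash
python3 go.py .5368 -.3264 .195 -1.871; python3 -c "
from h import *
snap('wrist','w3')"
```

```text
t 5.8 tcp [ 0.4848 -0.3073  0.1886] rpy [ 3.1397  0.0053 -1.8781] F [-0.93 -0.26 -2.64] op 0.143 j6 1.22
shift units [ 0.061 -1.384 -0.163] turn units [ 0.016  0.044 -0.059] -> last-frame shift [ 0.071 -1.384 -0.16 ]
```

View pics/w3.png

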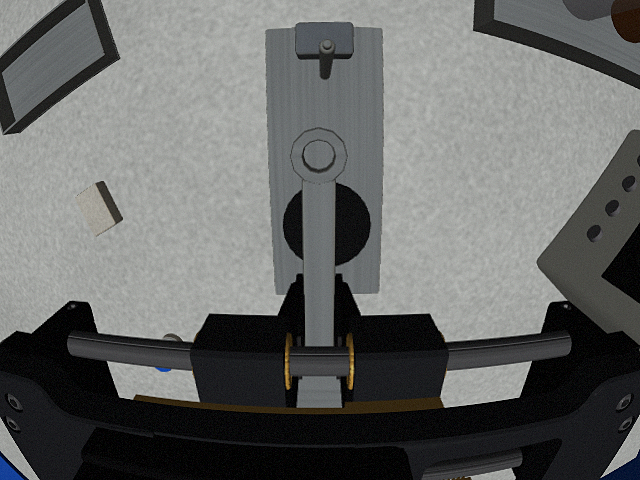

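```bash
cat > al.py <<'E'
from h import *
def fpt(c,u,v,z):
    a=(u-c['cx'])/c['fx'];b=(v-c['cy'])/c['fy'];t=np.hypot(a,b)
    d=np.array([np.sin(t)*a/t,np.sin(t)*b/t,np.cos(t)]);d*=z/d[2]
    return c['pose'][:3,:3]@d+c['pose'][:3,3]
E
python3 - <<'E'
from al import *
c=np.load('pics/w3.npz'); Z=c['z_map']
def near(u,v,r=3): 
    p=Z[v-r:v+r+1,u-r:u+r+1]; return p[p>0].min()
for u,v in [(319,131),(319,179),(295,156),(343,156),(319,220),(319,190)]: print((u,v),Z[v,u],fpt(c,u,v,Z[v,u]).round(4))
z=near(327,44);print('tip depth',z,fpt(c,327,43.5,z).round(4),fray(c,327,43.5,.159).round(4))
pl=[(266,28),(276,293),(383,28),(380,293)]
q=[fray(c,u,v,.006) for u,v in pl]; print(np.array(q).round(4))
for a,b in((0,1),(2,3)): d=q[a]-q[b]; print(np.arctan2(d[1],d[0]))
print('rest',fray(c,326,222,.022))
im=c['pixels'][20:200,250:400,::-1]; cv2.imwrite('pics/w3c.png',cv2.resize(im,None,fx=3,fy=3,interpolation=cv2.INTER_CUBIC))
E
```

```text
(319, 131) 0.14160271 [ 0.563  -0.332   0.2108]
(319, 179) 0.14589188 [ 0.5449 -0.3263  0.2123]
(295, 156) 0.1450988 [ 0.5564 -0.3199  0.2103]
(343, 156) 0.14298311 [ 0.5508 -0.338   0.2124]
(319, 220) 0.15357383 [ 0.5282 -0.321   0.2097]
(319, 190) 0.14826262 [ 0.5405 -0.3249  0.2112]
tip depth 0.17576471 [ 0.6055 -0.3497  0.1605] [ 0.6058 -0.3498  0.159 ]
[[ 0.6695 -0.3129  0.006 ]
 [ 0.4135 -0.2357  0.006 ]
 [ 0.6368 -0.4174  0.006 ]
 [ 0.38   -0.3408  0.006 ]]
-0.29287616550979895
-0.28965533531513016
rest [ 0.47613187 -0.31035     0.022     ]
```

View pics/w3c.png

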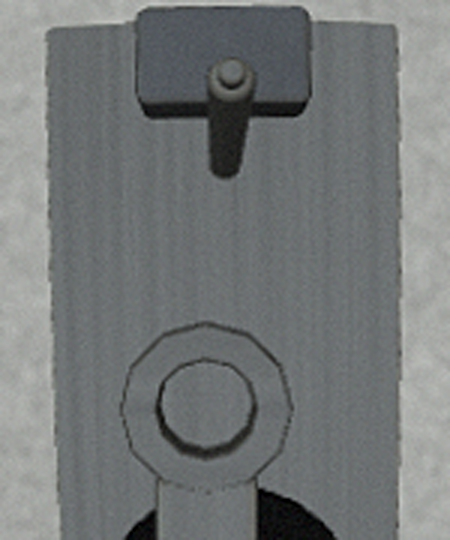

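```bash
python3 - <<'E'
from al import *
c=np.load('pics/w3.npz'); s=sense()
e=fray(c,319,155,.2105); t=fray(c,327,44,.16); d=t-e
yaw=s['orientation'][2]; print('eye',e,'tip',t,'d',d[:2], 'tool',(d[0]*np.cos(yaw)+d[1]*np.sin(yaw))/.04,(d[0]*np.sin(yaw)-d[1]*np.cos(yaw))/.04, 'eye-tcp',e-s['tcp_pos'], 'handle yaw',yaw+np.pi/2, np.arctan2(*(e-s['tcp_pos'])[1::-1]))
E
```

```text
eye [ 0.55385206 -0.32912408  0.2105    ] tip [ 0.60534627 -0.34962241  0.16      ] d [ 0.05149421 -0.02049834] tool 0.09981211123691112 -1.382003909003931 eye-tcp [ 0.06893538 -0.02284852  0.02199218] handle yaw -0.3067445197150871 -0.32005317426249436
```

Request:
step_arm([
  [[0.02,-0.4,-0.05,0,0.04,-0.13,-1],[0.02,-0.5,0,0,0,0,-1],[0,-0.3,0,0,0,0,-1],[0,0,0,0,0,0,-1]],
])

```text
t: 6.18
tcp_pos: [0.5306, -0.3161, 0.1839]
orientation: [3.129, 0.007, -1.859]
contact_force: [-0.3, 0.5, -2.6]
opening: 0.14
```

```bash
python3 go.py .536 -.3279 .178 -1.862
```

```text
t 6.18 tcp [ 0.5306 -0.3161  0.1839] rpy [ 3.1289  0.0073 -1.8594] F [-0.35  0.5  -2.6 ] op 0.14 j6 1.23
shift units [ 0.247 -0.216  0.143] turn units [0.106 0.061 0.022] -> last-frame shift [ 0.245 -0.214  0.148]
```

Request:
step_arm([
  [[0.25,-0.2,0.1,0.1,0.06,0.02,-1],[0,0,0,0,0,0,-1],[0,0,0,0,0,0,-1]],
])

```text
t: 6.43
tcp_pos: [0.5353, -0.3249, 0.1757]
orientation: [3.136, 0.002, -1.858]
contact_force: [0.3, 0.1, -2.2]
opening: 0.145
```

```bash
python3 go.py .536 -.3279 .178 -1.862; cat > wc.py <<'E'
import sys
from al import *
f=sys.argv[1]; c=snap('wrist',f); im=c['pixels'][100:220,250:390,::-1]; cv2.imwrite(f'pics/{f}c.png',cv2.resize(im,None,fx=4,fy=4,interpolation=cv2.INTER_CUBIC))
E
python3 wc.py w4
```

```text
t 6.43 tcp [ 0.5353 -0.3249  0.1757] rpy [ 3.1357e+00  2.1000e-03 -1.8580e+00] F [ 0.34  0.1  -2.25] op 0.145 j6 1.23
shift units [ 0.068 -0.038 -0.057] turn units [0.049 0.018 0.033] -> last-frame shift [ 0.068 -0.038 -0.057]
```

View pics/w4c.png

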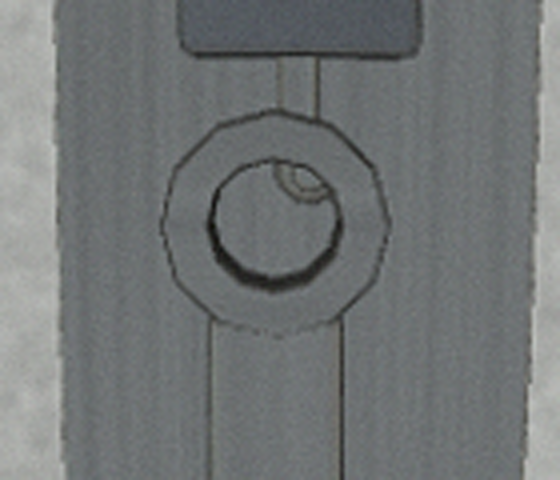

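```bash
cat > d.py <<'E'
import sys
from al import *
# file, crop eye u v, crop tip u v, tip height, eye-top offset above tcp
f,eu,ev,tu,tv,th,eo=sys.argv[1],*map(float,sys.argv[2:8]); c=np.load(f'pics/{f}.npz'); s=sense()
e=fray(c,250+eu/4,100+ev/4,s['tcp_pos'][2]+eo); t=fray(c,250+tu/4,100+tv/4,th); d=t-e; R=__import__('scipy.spatial.transform',fromlist=['Rotation']).Rotation.from_euler('xyz',s['orientation'])
print('eye',e.round(4),'tip',t.round(4),'tool shift units',(R.inv().apply([d[0],d[1],0])/.04).round(3))
E
python3 d.py w4 275 222 308 175 .16 .022
```

```text
eye [ 0.6048 -0.3451  0.1975] tip [ 0.6059 -0.3495  0.16  ] tool shift units [ 0.1   -0.058 -0.001]
```

Request:
step_arm([
  [[0.11,-0.06,-0.05,0.05,0.02,0.03,-1],[0,0,-0.03,0,0,0,-1],[0,0,0,0,0,0,-1]],
])

```text
t: 6.73
tcp_pos: [0.5351, -0.3296, 0.1786]
orientation: [3.141, -0.0, -1.862]
contact_force: [1.8, 0.3, -2.1]
opening: 0.142
```

```bash
python3 go.py .536 -.3279 .178 -1.862; python3 wc.py w5
```

```text
t 6.73 tcp [ 0.5351 -0.3296  0.1786] rpy [ 3.1407e+00 -2.0000e-04 -1.8624e+00] F [ 1.79  0.34 -2.13] op 0.142 j6 1.23
shift units [-0.046 -0.01   0.014] turn units [ 0.007 -0.001 -0.003] -> last-frame shift [-0.046 -0.01   0.014]
```

View pics/w5c.png

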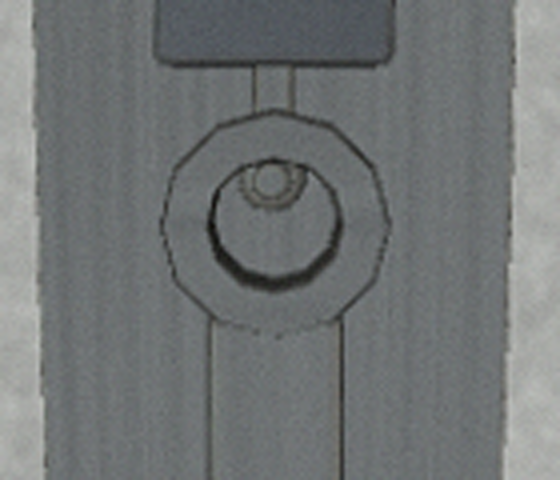

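```bash
python3 d.py w5 275 222 272 182 .16 .022
```

```text
eye [ 0.6044 -0.35    0.2007] tip [ 0.6058 -0.35    0.16  ] tool shift units [-0.009 -0.035 -0.   ]
```

Request:
step_arm([
  [[-0.01,-0.04,0.15,0,0,0,-1],[0,0,0.1,0,0,0,-1],[0,0,0,0,0,0,-1]],
])

```text
t: 7.03
tcp_pos: [0.5369, -0.3301, 0.1688]
orientation: [-3.141, -0.001, -1.863]
contact_force: [-0.2, 0.2, -2.4]
opening: 0.144
```

```bash
python3 go.py .5362 -.3296 .168 -1.862; python3 wc.py w6
```

```text
t 7.03 tcp [ 0.5369 -0.3301  0.1688] rpy [-3.1405e+00 -1.0000e-03 -1.8630e+00] F [-0.2   0.21 -2.41] op 0.144 j6 1.23
shift units [-0.008  0.019  0.021] turn units [-0.009 -0.008 -0.009] -> last-frame shift [-0.008  0.019  0.021]
```

View pics/w6c.png

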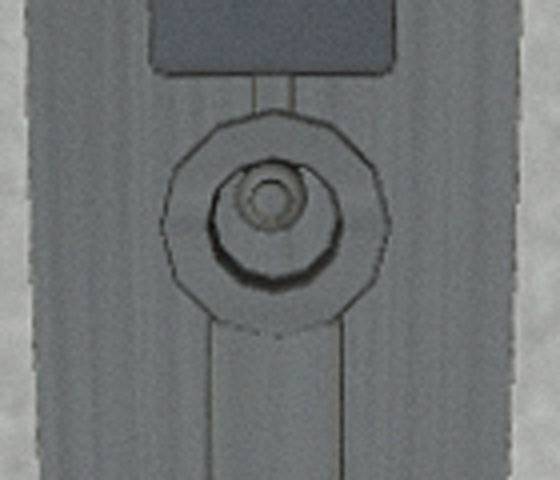

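```bash
python3 d.py w6 275 222 271 198 .16 .022;python3 d.py w6 275 222 271 194 .152 .022
```

```text
eye [ 0.6061 -0.3506  0.191 ] tip [ 0.6064 -0.3502  0.16  ] tool shift units [-0.011 -0.004 -0.   ]
eye [ 0.6061 -0.3506  0.191 ] tip [ 0.6063 -0.3501  0.152 ] tool shift units [-0.012 -0.002 -0.   ]
```

Request:
step_arm([
  [[-0.01,0,0.15,0,0,0,-1],[0,0,0.15,0,0,0,-1],[0,0,0.15,0,0,0,-1],[0,0,0,0,0,0,-1]],
])

```text
t: 7.42
tcp_pos: [0.537, -0.3296, 0.149]
orientation: [-3.141, -0.001, -1.863]
contact_force: [-0.5, 0.3, -2.5]
opening: 0.141
```

```bash
python3 go.py .537 -.3298 .148 -1.862; python3 wc.py w7
```

```text
t 7.42 tcp [ 0.537  -0.3296  0.149 ] rpy [-3.1406e+00 -8.0000e-04 -1.8628e+00] F [-0.46  0.28 -2.54] op 0.141 j6 1.23
shift units [ 0.006 -0.001  0.025] turn units [-0.008 -0.007 -0.007] -> last-frame shift [ 0.006 -0.001  0.025]
```

View pics/w7c.png

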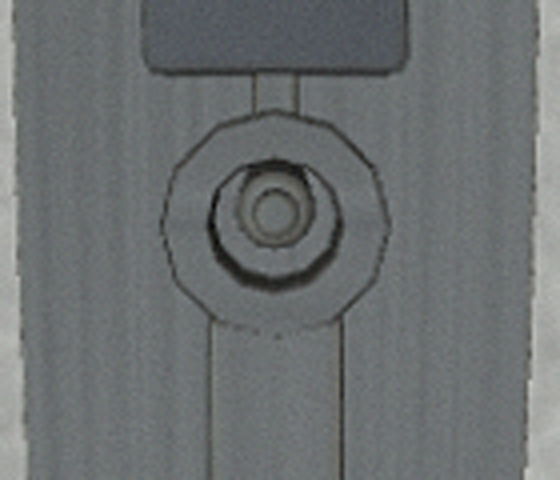

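Request:
step_arm([
  [[0,0,0.2,0,0,0,-1],[0,0,0.2,0,0,0,-1],[0,0,0.2,0,0,0,-1],[0,0,0,0,0,0,-1]],
])

```text
t: 7.8
tcp_pos: [0.5375, -0.3299, 0.1234]
orientation: [-3.139, -0.001, -1.863]
contact_force: [0.2, 1.0, -3.2]
opening: 0.141
```

```bash
python3 go.py .537 -.3298 .1 -1.862; python3 wc.py w8
```

```text
t 7.8 tcp [ 0.5375 -0.3299  0.1234] rpy [-3.1394e+00 -1.3000e-03 -1.8628e+00] F [ 0.22  1.01 -3.2 ] op 0.141 j6 1.23
shift units [0.001 0.013 0.586] turn units [-0.018 -0.01  -0.007] -> last-frame shift [0.002 0.012 0.586]
```

View pics/w8c.png

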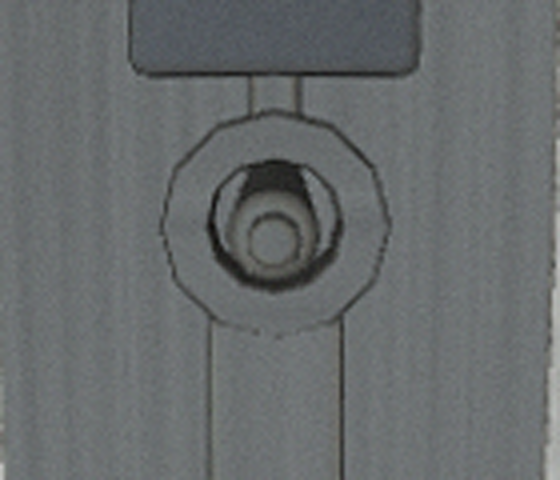

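```bash
python3 d.py w8 275 222 273 240 .16 .022
```

```text
eye [ 0.6067 -0.3503  0.1462] tip [ 0.6064 -0.35    0.16  ] tool shift units [-0.005  0.011 -0.   ]
```

Request:
step_arm([
  [[0,0.01,0.2,-0.02,0,0,-1],[0,0,0.2,0,0,0,-1],[0,0,0.2,0,0,0,-1],[0,0,0,0,0,0,-1]],
])

```text
t: 8.18
tcp_pos: [0.5376, -0.3303, 0.0986]
orientation: [-3.14, -0.002, -1.863]
contact_force: [-0.4, 0.2, -1.4]
opening: 0.139
```

```bash
python3 go.py .537 -.3298 .05 -1.862
```

```text
t 8.18 tcp [ 0.5376 -0.3303  0.0986] rpy [-3.1405e+00 -1.9000e-03 -1.8628e+00] F [-0.42  0.19 -1.37] op 0.139 j6 1.23
shift units [-0.009  0.019  1.215] turn units [-0.009 -0.016 -0.006] -> last-frame shift [-0.007  0.018  1.215]
```

Request:
step_arm([
  [[-0.01,0.02,0.2,0,-0.01,0,-1],[0,0,0.2,0,0,0,-1],[0,0,0.15,0,0,0,-1],[0,0,0,0,0,0,-1]],
])

```text
t: 8.52
tcp_pos: [0.5369, -0.3296, 0.0737]
orientation: [-3.141, -0.0, -1.863]
contact_force: [-1.3, 0.3, -3.4]
opening: 0.14
```

```bash
python3 go.py .537 -.3298 .05 -1.862; python3 wc.py w9; python3 -c "
from h import *
snap('side','s9')"
```

```text
t 8.52 tcp [ 0.5369 -0.3296  0.0737] rpy [-3.1406e+00 -5.0000e-04 -1.8628e+00] F [-1.26  0.33 -3.41] op 0.14 j6 1.23
shift units [ 0.005 -0.004  0.593] turn units [-0.009 -0.004 -0.007] -> last-frame shift [ 0.005 -0.004  0.593]
```

View pics/w9c.png

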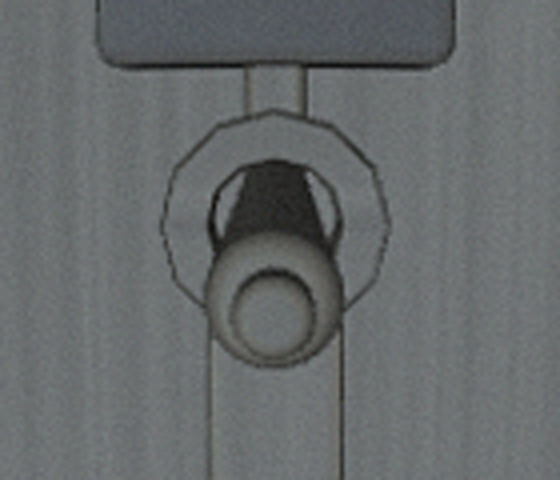

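View pics/s9.png

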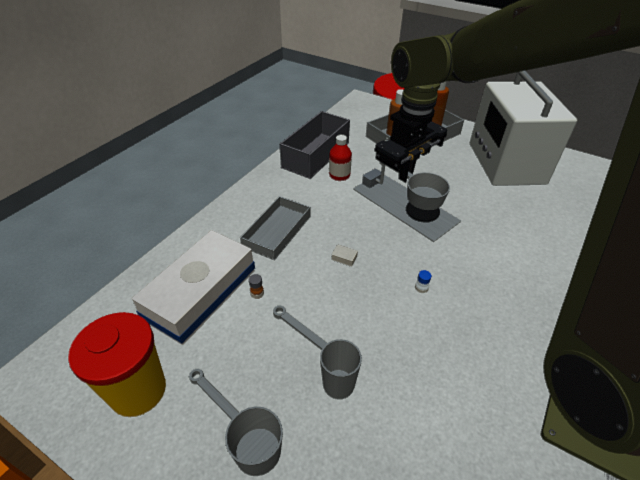

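```bash
python3 d.py w9 275 222 275 314 .16 .022
```

```text
eye [ 0.6062 -0.3501  0.0971] tip [ 0.6066 -0.3501  0.16  ] tool shift units [-0.    -0.008  0.   ]
```

Request:
step_arm([
  [[0,0,0.2,0,0,0,-1],[0,0,0.15,0,0,0,-1],[0,0,0.1,0,0,0,-1],[0,0,0,0,0,0,-1]],
])

```text
t: 8.95
tcp_pos: [0.5382, -0.3307, 0.0571]
orientation: [-3.137, -0.002, -1.863]
contact_force: [-0.2, 0.0, -2.4]
opening: 0.145
```

```bash
python3 go.py .537 -.3298 .05 -1.862
```

```text
t 8.95 tcp [ 0.5382 -0.3307  0.0571] rpy [-3.1369e+00 -1.9000e-03 -1.8627e+00] F [-0.23  0.   -2.36] op 0.145 j6 1.23
shift units [-0.012  0.037  0.177] turn units [-0.039 -0.016 -0.006] -> last-frame shift [-0.012  0.036  0.177]
```

Request:
step_arm([
  [[-0.01,0.03,0.1,-0.04,-0.01,0,-1],[0,0,0.06,0,0,0,-1],[0,0,0.06,0,0,0,-1]],
])

```text
t: 9.2
tcp_pos: [0.5378, -0.3303, 0.0481]
orientation: [-3.14, -0.001, -1.863]
contact_force: [0.0, 0.2, -2.5]
opening: 0.142
```

```bash
python3 go.py .537 -.3298 .05 -1.862
```

```text
t 9.2 tcp [ 0.5378 -0.3303  0.0481] rpy [-3.1404e+00 -1.2000e-03 -1.8628e+00] F [ 0.02  0.17 -2.49] op 0.142 j6 1.23
shift units [-0.006  0.023 -0.049] turn units [-0.01  -0.01  -0.007] -> last-frame shift [-0.006  0.024 -0.049]
```

Request:
step_arm([
  [[0,0,0.05,0,0,0,-1],[0,0,0.05,0,0,0,-1]],
])

```text
t: 9.37
tcp_pos: [0.5379, -0.3304, 0.0435]
orientation: [-3.14, -0.001, -1.863]
contact_force: [0.1, -0.5, -2.2]
opening: 0.142
```

Request:
step_arm([
  [[0,0,0.05,0,0,0,-1],[0,0,0.05,0,0,0,-1]],
])

```text
t: 9.53
tcp_pos: [0.5383, -0.3306, 0.0397]
orientation: [-3.139, -0.001, -1.863]
contact_force: [-1.0, 1.6, 2.5]
opening: 0.142
```

Request:
step_arm([
  [[0,0,0.04,0,0,0,-1]],
])

```text
t: 9.62
tcp_pos: [0.5385, -0.3307, 0.0387]
orientation: [-3.139, -0.001, -1.863]
contact_force: [-2.3, 1.0, 4.5]
opening: 0.142
```

```bash
python3 go.py .537 -.3298 .04 -1.862
```

```text
t 9.62 tcp [ 0.5385 -0.3307  0.0387] rpy [-3.1394e+00 -1.4000e-03 -1.8628e+00] F [-2.3   0.99  4.46] op 0.142 j6 1.23
shift units [-0.011  0.042 -0.033] turn units [-0.018 -0.012 -0.006] -> last-frame shift [-0.011  0.042 -0.032]
```

Request:
step_arm([
  [[0,0.03,0.035,0,0,0,-1],[0,0,0.01,0,0,0,-1]],
])

```text
t: 9.78
tcp_pos: [0.5385, -0.3308, 0.0389]
orientation: [-3.137, -0.001, -1.863]
contact_force: [-3.0, 2.0, 3.3]
opening: 0.141
```

Request:
step_arm([
  [[0,0,0.01,0,0,0,-1],[0,0,0.01,0,0,0,-1]],
])

```text
t: 9.95
tcp_pos: [0.5384, -0.3307, 0.0391]
orientation: [-3.138, -0.001, -1.863]
contact_force: [-0.9, 2.0, 2.9]
opening: 0.14
```

Request:
step_arm([
  [[0,0.03,0.06,-0.02,0,0,-1],[0,0.01,0.06,0,0,0,-1]],
])

```text
t: 10.12
tcp_pos: [0.5387, -0.331, 0.0366]
orientation: [-3.136, -0.002, -1.863]
contact_force: [-2.1, 2.9, 8.9]
opening: 0.142
```

Request:
step_arm([
  [[0,0.03,0.05,0,0,0,-1],[0,0,0.05,0,0,0,-1]],
])

```text
t: 10.28
tcp_pos: [0.5389, -0.331, 0.0358]
orientation: [-3.134, -0.002, -1.863]
contact_force: [-6.0, 4.6, 12.7]
opening: 0.146
```

Request:
step_arm([
  [[0,0.02,-0.03,-0.04,0,0,-1],[0,0,0,0,0,0,-1]],
])

```text
t: 10.45
tcp_pos: [0.5386, -0.3309, 0.0388]
orientation: [-3.138, -0.002, -1.863]
contact_force: [-1.7, 1.8, 3.0]
opening: 0.143
```

```bash
python3 go.py .537 -.3298 .04 -1.862; python3 wc.py w10
```

```text
t 10.45 tcp [ 0.5386 -0.3309  0.0388] rpy [-3.1382e+00 -1.9000e-03 -1.8634e+00] F [-1.73  1.8   3.03] op 0.143 j6 1.23
shift units [-0.014  0.045 -0.03 ] turn units [-0.028 -0.016 -0.012] -> last-frame shift [-0.014  0.045 -0.03 ]
```

View pics/w10c.png

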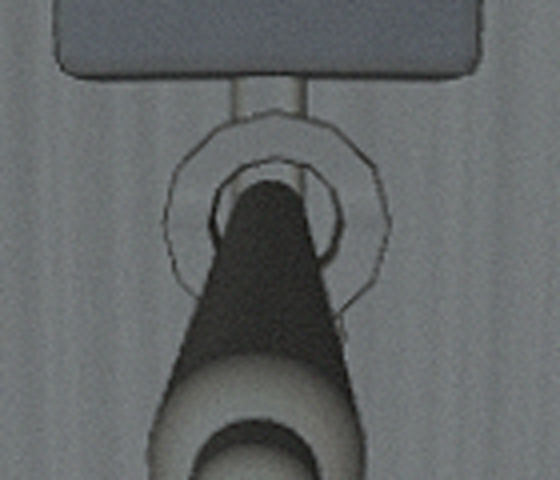

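Request:
step_arm([
  [[0,0.04,0.06,-0.02,0,0,-1],[0,0.02,0.04,0,0,0,-1],[0,0.01,0.04,0,0,0,-1]],
])

```text
t: 10.75
tcp_pos: [0.5389, -0.331, 0.0364]
orientation: [-3.133, -0.002, -1.864]
contact_force: [-3.6, 3.7, 10.4]
opening: 0.143
```

Request:
step_arm([
  [[0,0,-0.02,0,0,0,-1],[0,0,0,0,0,0,-0.4],[0,0,0,0,0,0,-0.4],[0,0,0,0,0,0,-0.4]],
])

```text
t: 11.08
tcp_pos: [0.539, -0.3316, 0.0367]
orientation: [-3.132, -0.004, -1.863]
contact_force: [-0.2, 0.4, -0.5]
opening: 0.28
```

```bash
python3 go.py .537 -.3298 .04 -1.862; python3 -c "
from h import *
snap('wrist','w11');snap('side','s11')"
```

```text
t 11.08 tcp [ 0.539  -0.3316  0.0367] rpy [-3.1317 -0.0037 -1.8634] F [-0.22  0.37 -0.49] op 0.28 j6 1.23
shift units [-0.028  0.061 -0.083] turn units [-0.082 -0.031 -0.011] -> last-frame shift [-0.028  0.062 -0.082]
```

View pics/w11.png

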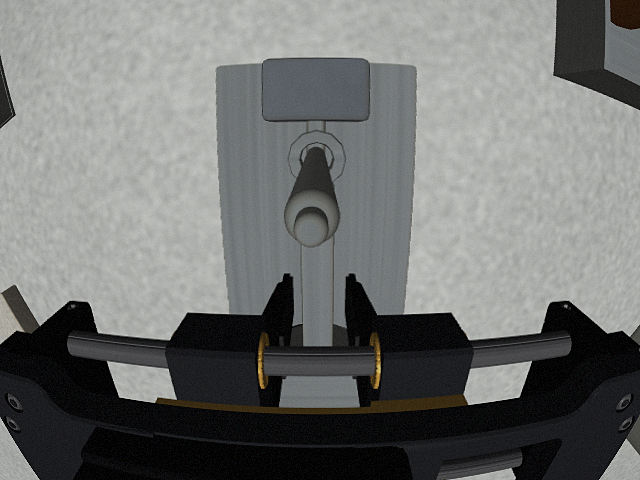

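Request:
step_arm([
  [[0,0.03,-0.3,-0.05,-0.03,0,-0.3],[0,0,-0.6,-0.03,0,0,-0.3],[0,0,-0.8,0,0,0,-0.3],[0,0,-0.8,0,0,0,-0.3],[0,0,-0.8,0,0,0,-0.3],[0,0,-0.8,0,0,0,0],[0,0,-0.8,0,0,0,0],[0,0,-0.8,0,0,0,0]],
])

```text
t: 11.85
tcp_pos: [0.5319, -0.3277, 0.2556]
orientation: [3.114, 0.009, -1.864]
contact_force: [-0.0, -0.1, 0.5]
opening: 0.483
```

```bash
python3 go.py .5337 .3434 .23 -1.75; python3 wc.py w12;  python3 -c "
from h import *
c=snap('scene','sc12')"
```

```text
t 11.85 tcp [ 0.5319 -0.3277  0.2556] rpy [ 3.1142  0.0091 -1.864 ] F [-0.04 -0.07  0.47] op 0.483 j6 1.23
shift units [-16.069   4.783   0.917] turn units [ 0.223  0.089 -0.949] -> last-frame shift [-16.518   2.947   0.639]
```

View pics/w12.png

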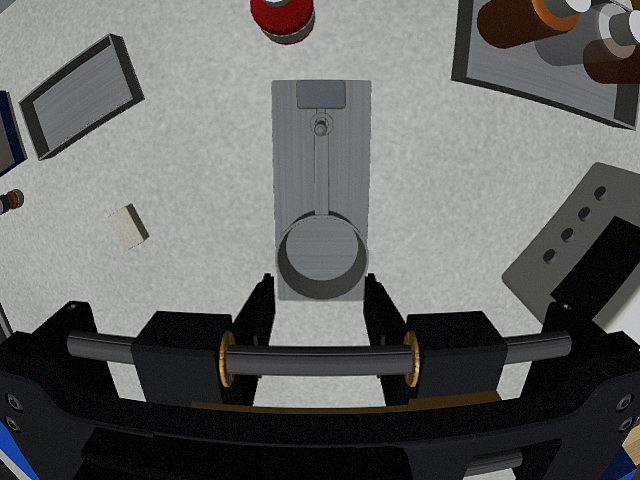

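Request:
step_arm([
  [[-0.6,0.1,-0.2,0.2,0.1,-0.1,0],[-0.95,0.2,-0.1,0.05,0,-0.1,0],[-0.95,0.2,0,0,0,-0.1,0],[-0.95,0.2,0,0,0,-0.1,0],[-0.95,0.2,0,0,0,-0.1,0],[-0.95,0.2,0,0,0,-0.1,0],[-0.95,0.2,0,0,0,-0.1,0],[-0.95,0.2,0,0,0,-0.1,0],[-0.95,0.2,0,0,0,-0.1,0],[-0.95,0.2,0,0,0,-0.1,0]],
])

```text
t: 12.78
tcp_pos: [0.5471, 0.0498, 0.2624]
orientation: [-3.126, -0.013, -1.754]
contact_force: [1.1, 0.1, -0.2]
opening: 0.501
```

```bash
python3 go.py .5337 .3434 .23 -1.75
```

```text
t 12.78 tcp [0.5471 0.0498 0.2624] rpy [-3.1263 -0.0131 -1.7537] F [ 1.12  0.06 -0.17] op 0.501 j6 1.76
shift units [-7.168  1.676  0.692] turn units [-0.127 -0.109 -0.03 ] -> last-frame shift [-7.164  1.638  0.811]
```

Request:
step_arm([
  [[-0.9,0.2,0.1,-0.13,-0.1,0,0],[-0.95,0.2,0.1,0,0,0,0],[-0.95,0.2,0.1,0,0,0,0],[-0.95,0.2,0.1,0,0,0,0],[-0.95,0.2,0.1,0,0,0,0],[-0.95,0.2,0.1,0,0,0,0],[-0.9,0.2,0.1,0,0,0,0],[-0.4,0,0,0,0,0,0],[0,0,0,0,0,0,0]],
])

```text
t: 13.53
tcp_pos: [0.5355, 0.3533, 0.221]
orientation: [3.134, -0.004, -1.745]
contact_force: [-0.5, 0.3, 1.4]
opening: 0.501
```

```bash
python3 go.py .5337 .3434 .23 -1.75;python3 wc.py w13
```

```text
t 13.53 tcp [0.5355 0.3533 0.221 ] rpy [ 3.1344 -0.004  -1.745 ] F [-0.47  0.35  1.39] op 0.501 j6 2.24
shift units [ 0.254  0.002 -0.224] turn units [ 0.06  -0.034  0.042] -> last-frame shift [ 0.253 -0.001 -0.225]
```

View pics/w13.png

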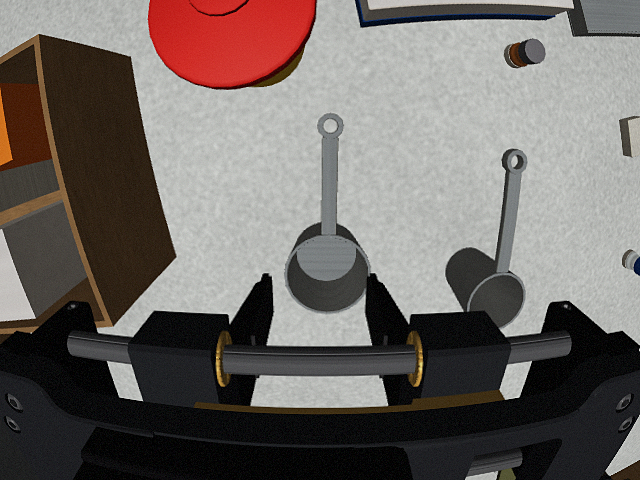

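```bash
python3 - <<'E'
from al import *
c=np.load('pics/w13.npz')
a=fray(c,330.3,126,.066);b=fray(c,330,150,.065);d=fray(c,329,228,.065)
print('eye',a,'bars',b,d,np.arctan2(*(b-d)[1::-1]))
for u,v in [(175,255),(130,58),(160,200),(105,325),(260,80),(220,85)]: print(u,v,c['z_map'][v,u-3],fpt(c,u-3,v,c['z_map'][v,u-3]).round(3))
E
```

```text
eye [0.61360646 0.32917016 0.066     ] bars [0.59287857 0.33297378 0.065     ] [0.52307487 0.34574663 0.065     ] -0.18098028429539254
175 255 0.40525386 [0.507 0.53  0.01 ]
130 58 0.3372366 [0.737 0.53  0.009]
160 200 0.3910315 [0.572 0.532 0.005]
105 325 0.2644125 [0.503 0.541 0.16 ]
260 80 0.22525299 [0.655 0.373 0.145]
220 85 0.2243568 [0.657 0.4   0.146]
```

Request:
step_arm([
  [[0.24,0,0.5,0.06,-0.03,0.05,0],[0,0,0.7,0,0,0,0],[0,0,0.7,0,0,0,0],[0,0,0.7,0,0,0,0],[0,0,0.4,0,0,0,0],[0,0,0.2,0,0,0,0],[0,0,0,0,0,0,0]],
])

```text
t: 14.17
tcp_pos: [0.5346, 0.3339, 0.0869]
orientation: [-3.14, -0.004, -1.758]
contact_force: [0.5, 0.2, 0.0]
opening: 0.501
```

```bash
python3 go.py .5329 .344 .045 -1.752
```

```text
t 14.17 tcp [0.5346 0.3339 0.0869] rpy [-3.1396 -0.0035 -1.7577] F [0.49 0.19 0.04] op 0.501 j6 2.23
shift units [-0.244  0.091  1.047] turn units [-0.017 -0.029 -0.047] -> last-frame shift [-0.24   0.088  1.048]
```

Request:
step_arm([
  [[-0.25,0.08,0.3,-0.02,-0.03,-0.05,0],[0,0,0.3,0,0,0,0],[0,0,0.3,0,0,0,0],[0,0,0.1,0,0,0,0],[0,0,0,0,0,0,0]],
])

```text
t: 14.58
tcp_pos: [0.5359, 0.3447, 0.0467]
orientation: [-3.138, 0.004, -1.753]
contact_force: [0.1, -0.4, 0.1]
opening: 0.496
```

```bash
python3 go.py .5329 .344 .045 -1.752
```

```text
t 14.58 tcp [0.5359 0.3447 0.0467] rpy [-3.1375  0.0038 -1.7531] F [ 0.06 -0.38  0.15] op 0.496 j6 2.24
shift units [0.032 0.071 0.042] turn units [-0.034  0.031 -0.009] -> last-frame shift [0.032 0.071 0.042]
```

Request:
step_arm([
  [[0.03,0.06,0.07,-0.03,0.03,0,-0.3],[0,0,0,0,0,0,-1],[0,0,0,0,0,0,-1],[0,0,0,0,0,0,-1],[0,0,0,0,0,0,-1],[0,0,0,0,0,0,-1],[0,0,0,0,0,0,-1]],
])

```text
t: 15.17
tcp_pos: [0.5345, 0.3449, 0.046]
orientation: [-3.138, 0.002, -1.752]
contact_force: [-0.2, -0.4, -1.4]
opening: 0.139
```

```bash
python3 go.py .5329 .344 .045 -1.752
```

```text
t 15.17 tcp [0.5345 0.3449 0.046 ] rpy [-3.1382e+00  2.1000e-03 -1.7524e+00] F [-0.23 -0.37 -1.4 ] op 0.139 j6 2.24
shift units [0.031 0.036 0.024] turn units [-0.028  0.017 -0.004] -> last-frame shift [0.03  0.036 0.024]
```

Request:
step_arm([
  [[0,0,-0.2,0,0,0,-1],[0,0,-0.5,0,0,0,-1],[0,0,-0.8,0,0,0,-1],[0,0,-0.8,0,0,0,-1],[0,0,-0.8,0,0,0,-1],[0,0,-0.8,0,0,0,-1],[0,0,-0.8,0,0,0,-1],[0,0,-0.5,0,0,0,-1],[0,0,0,0,0,0,-1]],
])

```text
t: 15.92
tcp_pos: [0.5304, 0.3426, 0.2604]
orientation: [3.137, -0.005, -1.752]
contact_force: [-0.0, 0.0, -1.4]
opening: 0.14
```

```bash
python3 go.py .4848 -.3073 .23 -1.862; python3 wc.py w14
```

```text
t 15.92 tcp [0.5304 0.3426 0.2604] rpy [ 3.1367 -0.0055 -1.7524] F [-0.04  0.01 -1.36] op 0.14 j6 2.24
shift units [16.181 -1.817  0.841] turn units [ 0.038 -0.048  0.913] -> last-frame shift [15.89  -3.573  0.761]
```

View pics/w14.png

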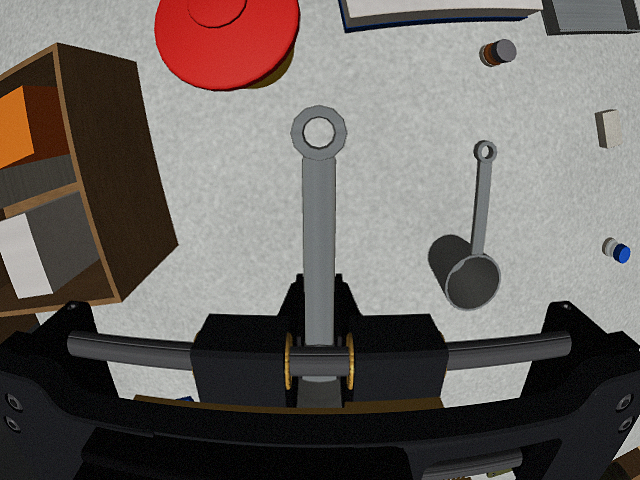

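Request:
step_arm([
  [[0.4,0,0,0,0,0.1,-1],[0.8,0,-0.05,0.04,0,0.1,-1],[0.9,0,-0.05,0.04,0,0.1,-1],[0.9,-0.1,-0.07,0.04,0,0.1,-1],[0.9,-0.1,-0.07,0.04,0,0.1,-1],[0.9,-0.1,-0.07,0.04,0,0.1,-1],[0.9,-0.1,-0.07,0.04,0,0.1,-1],[0.9,-0.1,-0.07,0.04,0,0.1,-1],[0.9,-0.1,-0.07,0.04,0,0.1,-1],[0.9,-0.1,-0.07,0.04,0,0.1,-1]],
])

```text
t: 16.8
tcp_pos: [0.465, 0.0007, 0.2597]
orientation: [-3.134, -0.02, -1.864]
contact_force: [0.6, -0.8, -1.6]
opening: 0.141
```

```bash
python3 go.py .4848 -.3073 .23 -1.862
```

```text
t 16.8 tcp [0.465  0.0007 0.2597] rpy [-3.1343 -0.0201 -1.8643] F [ 0.55 -0.8  -1.63] op 0.141 j6 1.77
shift units [ 7.21  -2.696  0.908] turn units [-0.06  -0.167 -0.019] -> last-frame shift [ 7.232 -2.685  0.744]
```

Request:
step_arm([
  [[0.9,-0.3,0,-0.05,-0.15,0,-1],[0.9,-0.3,0,0,0,0,-1],[0.9,-0.3,0,0,0,0,-1],[0.9,-0.3,0,0.02,0,0,-1],[0.9,-0.3,0,0.02,0,0,-1],[0.9,-0.3,0,0.02,0,0,-1],[0.9,-0.2,0,0.02,0,0,-1],[0.6,0,0,0,0,0,-1],[0,0,0,0,0,0,-1]],
])

```text
t: 17.55
tcp_pos: [0.4473, -0.3014, 0.2358]
orientation: [3.124, 0.005, -1.871]
contact_force: [0.3, 0.4, -2.1]
opening: 0.143
```

```bash
python3 go.py .4848 -.3073 .21 -1.862
```

```text
t 17.55 tcp [ 0.4473 -0.3014  0.2358] rpy [ 3.1238  0.0049 -1.8715] F [ 0.28  0.42 -2.09] op 0.143 j6 1.18
shift units [-0.134 -0.951  0.63 ] turn units [ 0.148  0.042 -0.078] -> last-frame shift [-0.128 -0.941  0.646]
```

Request:
step_arm([
  [[-0.1,-0.4,0.4,0.15,0.04,-0.07,-1],[-0.1,-0.6,0.3,0,0,0,-1],[0,-0.5,0.3,0,0,0,-1],[0,-0.2,0,0,0,0,-1],[0,0,0,0,0,0,-1]],
])

```text
t: 17.97
tcp_pos: [0.5108, -0.3114, 0.1822]
orientation: [3.127, 0.007, -1.869]
contact_force: [-0.4, 0.3, -1.5]
opening: 0.14
```

```bash
python3 go.py .5284 -.3265 .185 -1.862; python3 wc.py w15
```

```text
t 17.97 tcp [ 0.5108 -0.3114  0.1822] rpy [ 3.1266  0.0072 -1.8691] F [-0.37  0.33 -1.53] op 0.14 j6 1.23
shift units [ 0.232 -0.53  -0.079] turn units [ 0.124  0.06  -0.058] -> last-frame shift [ 0.237 -0.53  -0.07 ]
```

View pics/w15.png

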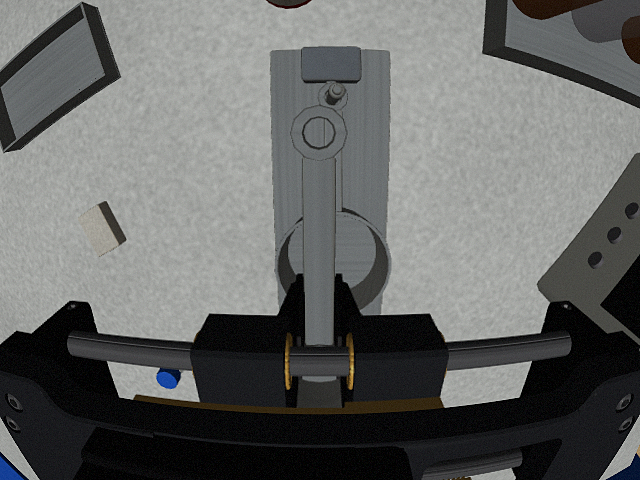

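Request:
step_arm([
  [[0.23,-0.5,-0.07,0.12,0.06,-0.06,-1],[0,0,0,0,0,0,-1],[0,0,0,0,0,0,-1]],
])

```text
t: 18.27
tcp_pos: [0.5243, -0.3233, 0.1828]
orientation: [3.135, 0.002, -1.86]
contact_force: [-0.3, 0.4, -2.5]
opening: 0.142
```

```bash
python3 go.py .5284 -.3265 .178 -1.862; sed -i 's/\[100:220,250:390/[70:200,250:390/' wc.py; sed -i 's/100+ev/70+ev/;s/100+tv/70+tv/' d.py; python3 wc.py w16
```

```text
t 18.27 tcp [ 0.5243 -0.3233  0.1828] rpy [ 3.1348e+00  2.0000e-03 -1.8601e+00] F [-0.27  0.44 -2.49] op 0.142 j6 1.22
shift units [ 0.049 -0.123  0.12 ] turn units [0.057 0.017 0.016] -> last-frame shift [ 0.048 -0.122  0.121]
```

View pics/w16c.png

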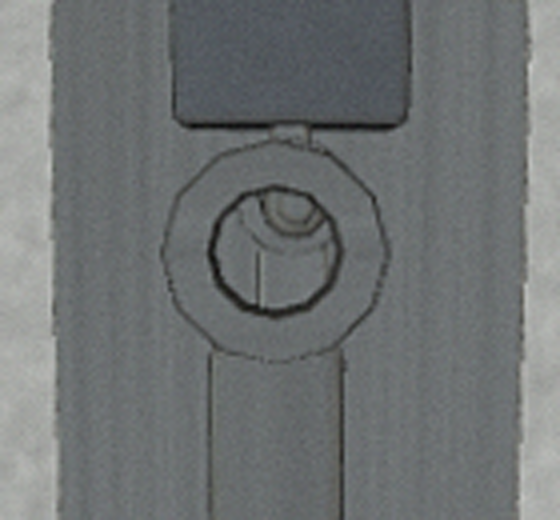

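```bash
python3 d.py w16 275 251 294 207 .16 .0205
```

```text
eye [ 0.6024 -0.3462  0.2037] tip [ 0.6057 -0.3496  0.16  ] tool shift units [ 0.058 -0.104 -0.001]
```

Request:
step_arm([
  [[0.05,-0.11,0.1,0.05,0.02,0.02,-1],[0,0,0.1,0,0,0,-1],[0,0,0,0,0,0,-1]],
])

```text
t: 18.57
tcp_pos: [0.5272, -0.326, 0.1759]
orientation: [-3.14, -0.001, -1.863]
contact_force: [0.7, 0.0, -2.5]
opening: 0.141
```

```bash
python3 go.py .5284 -.3265 .16 -1.862;  python3 wc.py w17
```

```text
t 18.57 tcp [ 0.5272 -0.326   0.1759] rpy [-3.1398e+00 -1.4000e-03 -1.8629e+00] F [ 0.71  0.03 -2.54] op 0.141 j6 1.22
shift units [ 0.003 -0.031  0.397] turn units [-0.015 -0.012 -0.008] -> last-frame shift [ 0.003 -0.032  0.397]
```

View pics/w17c.png

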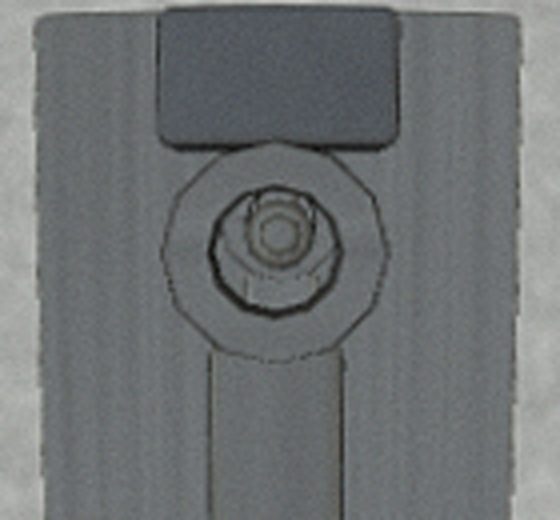

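```bash
python3 d.py w17 275 251 278 233 .16 .0205
```

```text
eye [ 0.6051 -0.3491  0.1968] tip [ 0.6062 -0.3498  0.16  ] tool shift units [ 0.01  -0.032  0.   ]
```

Request:
step_arm([
  [[0.01,-0.03,0.15,-0.01,0,0,-1],[0,0,0.15,0,0,0,-1],[0,0,0.15,0,0,0,-1],[0,0,0,0,0,0,-1]],
])

```text
t: 18.95
tcp_pos: [0.5281, -0.3268, 0.1568]
orientation: [-3.14, -0.002, -1.863]
contact_force: [-0.9, 0.0, -2.4]
opening: 0.138
```

```bash
python3 go.py .5283 -.3267 .14 -1.862;  python3 wc.py w18
```

```text
t 18.95 tcp [ 0.5281 -0.3268  0.1568] rpy [-3.1403e+00 -1.7000e-03 -1.8630e+00] F [-0.88  0.   -2.37] op 0.138 j6 1.22
shift units [-0.003 -0.003  0.421] turn units [-0.011 -0.014 -0.009] -> last-frame shift [-0.002 -0.003  0.421]
```

View pics/w18c.png

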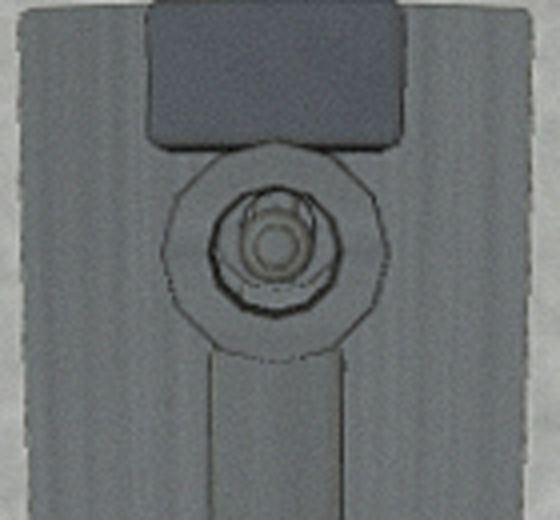

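Request:
step_arm([
  [[0,0,0.2,-0.01,-0.01,0,-1],[0,0,0.2,0,0,0,-1],[0,0,0.2,0,0,0,-1],[0,0,0,0,0,0,-1]],
])

```text
t: 19.33
tcp_pos: [0.5285, -0.327, 0.1311]
orientation: [-3.141, -0.001, -1.863]
contact_force: [-1.1, 0.1, -3.2]
opening: 0.138
```

```bash
python3 go.py .5283 -.3267 .12 -1.862;  python3 wc.py w19
```

```text
t 19.33 tcp [ 0.5285 -0.327   0.1311] rpy [-3.1407e+00 -7.0000e-04 -1.8631e+00] F [-1.09  0.05 -3.17] op 0.138 j6 1.22
shift units [-0.007  0.007  0.278] turn units [-0.007 -0.006 -0.009] -> last-frame shift [-0.007  0.007  0.278]
```

View pics/w19c.png

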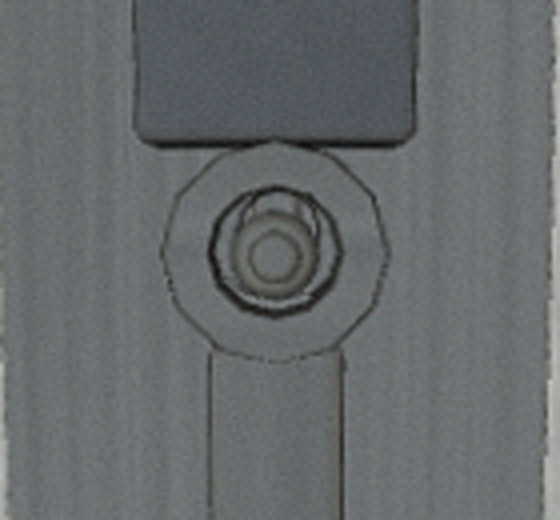

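Request:
step_arm([
  [[-0.01,0.01,0.2,0,0,0,-1],[0,0,0.2,0,0,0,-1],[0,0,0.2,0,0,0,-1],[0,0,0,0,0,0,-1]],
])

```text
t: 19.72
tcp_pos: [0.5289, -0.327, 0.106]
orientation: [-3.139, -0.001, -1.863]
contact_force: [-0.7, 0.7, -2.3]
opening: 0.14
```

```bash
python3 go.py .5283 -.3267 .08 -1.862; python3 wc.py w20; python3 -c "
from h import *
snap('side','s20')"
```

```text
t 19.72 tcp [ 0.5289 -0.327   0.106 ] rpy [-3.1388e+00 -1.4000e-03 -1.8630e+00] F [-0.65  0.7  -2.35] op 0.14 j6 1.22
shift units [-0.003  0.018  0.651] turn units [-0.023 -0.011 -0.009] -> last-frame shift [-0.002  0.016  0.651]
```

View pics/w20.png

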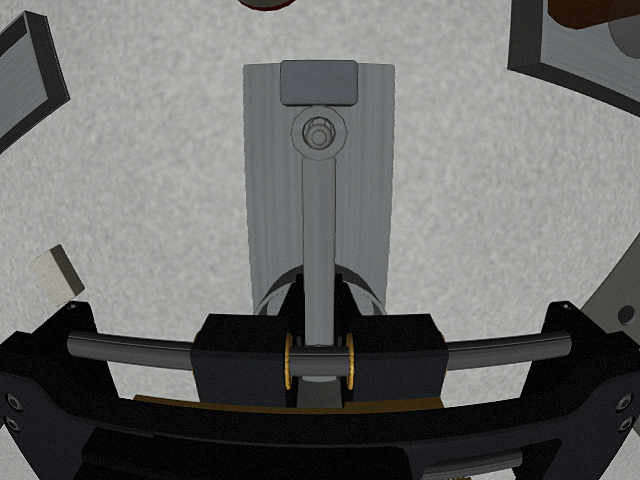

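Request:
step_arm([
  [[0,0.02,0.2,-0.02,-0.01,0,-1],[0,0,0.2,0,0,0,-1],[0,0,0.15,0,0,0,-1],[0,0,0,0,0,0,-1]],
])

```text
t: 20.15
tcp_pos: [0.5293, -0.3278, 0.0853]
orientation: [-3.138, -0.002, -1.863]
contact_force: [-0.6, 0.1, -2.9]
opening: 0.137
```

```bash
python3 go.py .5283 -.3267 .08 -1.862
```

```text
t 20.15 tcp [ 0.5293 -0.3278  0.0853] rpy [-3.1380e+00 -1.6000e-03 -1.8629e+00] F [-0.58  0.06 -2.92] op 0.137 j6 1.22
shift units [-0.02   0.031  0.134] turn units [-0.03  -0.014 -0.007] -> last-frame shift [-0.019  0.031  0.134]
```

Request:
step_arm([
  [[0,0.01,0.08,-0.01,0,0,-1],[0,0,0.08,0,0,0,-1]],
])

```text
t: 20.32
tcp_pos: [0.5293, -0.328, 0.0786]
orientation: [-3.138, -0.002, -1.863]
contact_force: [-0.6, -0.3, -1.3]
opening: 0.146
```

Request:
step_arm([
  [[0,0,0.05,0,0,0,-1],[0,0,0.05,0,0,0,-1]],
])

```text
t: 20.48
tcp_pos: [0.5295, -0.3281, 0.0739]
orientation: [-3.138, -0.002, -1.863]
contact_force: [-0.8, -0.7, -1.9]
opening: 0.14
```

Request:
step_arm([
  [[-0.02,0.05,0.04,-0.02,-0.01,0,-1],[0,0.01,0.04,0,0,0,-1]],
])

```text
t: 20.65
tcp_pos: [0.5276, -0.3266, 0.0705]
orientation: [-3.14, -0.001, -1.863]
contact_force: [0.3, -0.3, -0.9]
opening: 0.14
```

Request:
step_arm([
  [[0,0.01,0.04,0,0,0,-1],[0,0,0.04,0,0,0,-1]],
])

```text
t: 20.82
tcp_pos: [0.5281, -0.327, 0.0689]
orientation: [-3.137, -0.001, -1.863]
contact_force: [-0.6, 1.1, 3.9]
opening: 0.142
```

Request:
step_arm([
  [[0,0.01,0.05,-0.01,0,0,-1],[0,0.01,0.04,0,0,0,-1]],
])

```text
t: 20.98
tcp_pos: [0.5283, -0.3272, 0.0677]
orientation: [-3.137, -0.001, -1.863]
contact_force: [-2.0, 2.0, 6.8]
opening: 0.142
```

Request:
step_arm([
  [[0,0.01,0.04,0,0,0,-1],[0,0.01,0.03,0,0,0,-1]],
])

```text
t: 21.15
tcp_pos: [0.5284, -0.3272, 0.0676]
orientation: [-3.136, -0.001, -1.863]
contact_force: [-1.5, 1.4, 6.3]
opening: 0.141
```

Request:
step_arm([
  [[0,0.01,0.04,0,0,0,-1],[0,0.01,0.04,0,0,0,-1]],
])

```text
t: 21.32
tcp_pos: [0.5284, -0.3272, 0.0675]
orientation: [-3.135, -0.001, -1.864]
contact_force: [-1.8, 2.2, 7.2]
opening: 0.145
```

Request:
step_arm([
  [[0,0,0,0,0,0,-1],[0,0,0,0,0,0,-0.5],[0,0,0,0,0,0,-0.5],[0,0,0,0,0,0,-0.5]],
])

```text
t: 21.65
tcp_pos: [0.5289, -0.3278, 0.0692]
orientation: [-3.133, -0.003, -1.863]
contact_force: [-0.4, 0.1, -1.0]
opening: 0.241
```

```bash
python3 go.py .5283 -.3267 .08 -1.862; python3 wc.py w21
```

```text
t 21.65 tcp [ 0.5289 -0.3278  0.0692] rpy [-3.1329e+00 -2.6000e-03 -1.8632e+00] F [-0.43  0.12 -0.97] op 0.241 j6 1.22
shift units [-0.021  0.02  -0.271] turn units [-0.073 -0.022 -0.01 ] -> last-frame shift [-0.021  0.022 -0.271]
```

View pics/w21.png

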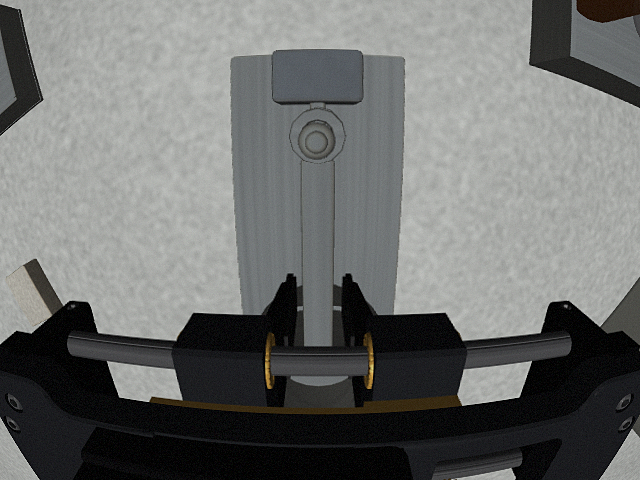

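Request:
step_arm([
  [[0,0.02,-0.2,-0.05,-0.02,0,-0.4],[0,0,-0.5,-0.02,0,0,-0.3],[0,0,-0.8,0,0,0,-0.3],[0,0,-0.8,0,0,0,-0.3],[0,0,-0.8,0,0,0,-0.3],[0,0,-0.8,0,0,0,0],[0,0,-0.8,0,0,0,0],[0,0,-0.4,0,0,0,0]],
])

```text
t: 22.37
tcp_pos: [0.5243, -0.3254, 0.2748]
orientation: [3.124, 0.006, -1.863]
contact_force: [0.2, 0.0, -0.1]
opening: 0.481
```

```bash
python3 go.py .476 .183 .24 -1.741;  python3 wc.py w22
```

```text
t 22.37 tcp [ 0.5243 -0.3254  0.2748] rpy [ 3.124   0.0057 -1.8634] F [ 0.16  0.04 -0.06] op 0.481 j6 1.22
shift units [-11.816   4.806   1.022] turn units [ 0.143  0.056 -1.02 ] -> last-frame shift [-12.321   3.344   0.87 ]
```

View pics/w22.png

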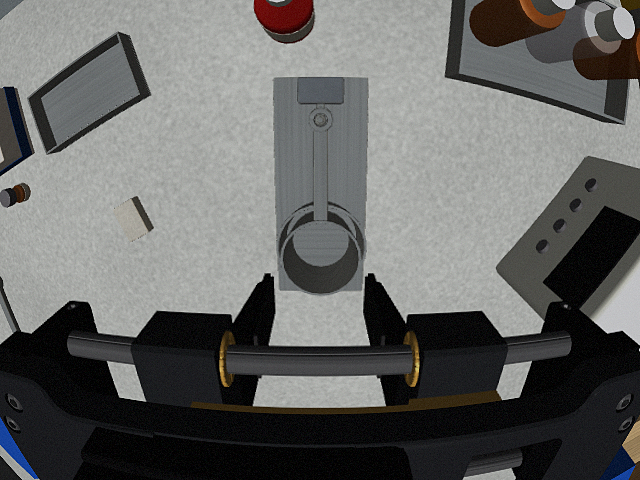

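Both are nested. Now the small pan.

Request:
step_arm([
  [[-0.6,0.2,0,0.14,0.05,-0.1,0],[-0.95,0.25,0,0.02,0,-0.1,0],[-0.95,0.25,0,0,0,-0.1,0],[-0.95,0.25,0,0,0,-0.1,0],[-0.95,0.25,0,0,0,-0.1,0],[-0.95,0.25,0,0,0,-0.1,0],[-0.95,0.25,0,0,0,-0.1,0],[-0.95,0.25,0,0,0,-0.1,0],[-0.95,0.25,0,0,0,-0.1,0],[-0.95,0.25,0,0,0,-0.1,0]],
])

```text
t: 23.25
tcp_pos: [0.5152, 0.0591, 0.2764]
orientation: [-3.13, -0.008, -1.753]
contact_force: [0.3, -0.5, -0.1]
opening: 0.503
```

```bash
python3 go.py .476 .183 .24 -1.741
```

```text
t 23.25 tcp [0.5152 0.0591 0.2764] rpy [-3.1301 -0.0076 -1.7533] F [ 0.29 -0.47 -0.08] op 0.503 j6 1.77
shift units [-2.875  1.535  0.87 ] turn units [-0.096 -0.064 -0.102] -> last-frame shift [-2.886  1.489  0.909]
```

Request:
step_arm([
  [[-0.9,0.5,0.2,-0.1,-0.06,-0.1,0],[-0.8,0.4,0.2,0,0,0,0],[-0.6,0.3,0.2,0,0,0,0],[-0.3,0.2,0,0,0,0,0],[0,0,0,0,0,0,0]],
])

```text
t: 23.67
tcp_pos: [0.4737, 0.1805, 0.2498]
orientation: [3.138, 0.001, -1.731]
contact_force: [0.9, 0.1, 0.8]
opening: 0.496
```

```bash
python3 go.py .476 .183 .24 -1.741; python3 wc.py w23
```

```text
t 23.67 tcp [0.4737 0.1805 0.2498] rpy [ 3.1383e+00  9.0000e-04 -1.7311e+00] F [0.91 0.13 0.82] op 0.496 j6 1.99
shift units [-0.07  -0.049  0.245] turn units [0.027 0.007 0.083] -> last-frame shift [-0.071 -0.047  0.245]
```

View pics/w23.png

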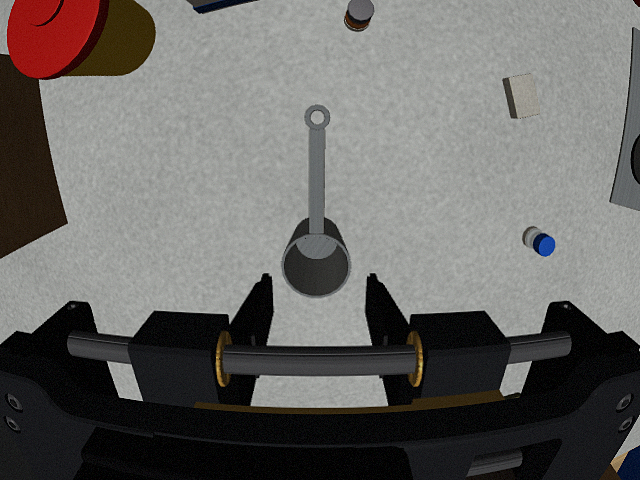

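```bash
python3 - <<'E'
from al import *
c=np.load('pics/w23.npz')
a=fray(c,317.3,117.5,.09);b=fray(c,317.3,140,.089);d=fray(c,316.3,225,.089)
print('eye',a,'bars',b,d,np.arctan2(*(b-d)[1::-1]))
y=-.167
print('grip',a[0]-.088*np.cos(y),a[1]-.088*np.sin(y), b+(.088-np.hypot(*(a-b)[:2]))*(d-b)/np.linalg.norm(d-b))
E
```

```text
eye [0.5619815  0.16798155 0.09      ] bars [0.54225082 0.17119889 0.089     ] [0.46544461 0.18467189 0.089     ] -0.17364884633073877
grip 0.47520577091829713 0.18260933422492484 [0.47526489 0.18294926 0.089     ]
```

Request:
step_arm([
  [[-0.07,-0.04,0.5,0.03,0,0.1,0],[0,0,0.7,0,0,0,0],[0,0,0.7,0,0,0,0],[0,0,0.7,0,0,0,0],[0,0,0.5,0,0,0,0],[0,0,0.3,0,0,0,0],[0,0,0,0,0,0,0]],
])

```text
t: 24.3
tcp_pos: [0.4809, 0.176, 0.1109]
orientation: [-3.133, -0.0, -1.75]
contact_force: [0.2, -0.0, -0.7]
opening: 0.499
```

```bash
python3 go.py .4752 .1828 .069 -1.743
```

```text
t 24.3 tcp [0.4809 0.176  0.1109] rpy [-3.1333e+00 -3.0000e-04 -1.7499e+00] F [ 0.24 -0.01 -0.67] op 0.499 j6 2.0
shift units [-0.143  0.18   1.047] turn units [-0.069 -0.003 -0.058] -> last-frame shift [-0.144  0.17   1.048]
```

Request:
step_arm([
  [[-0.15,0.17,0.3,-0.07,0,-0.06,0],[0,0,0.3,0,0,0,0],[0,0,0.3,0,0,0,0],[0,0,0.12,0,0,0,0],[0,0,0,0,0,0,0]],
])

```text
t: 24.72
tcp_pos: [0.4774, 0.1817, 0.0685]
orientation: [-3.139, 0.0, -1.745]
contact_force: [-0.9, 1.4, 0.5]
opening: 0.504
```

```bash
python3 go.py .4752 .1828 .069 -1.743
```

```text
t 24.72 tcp [0.4774 0.1817 0.0685] rpy [-3.1393e+00  4.0000e-04 -1.7454e+00] F [-0.93  1.42  0.5 ] op 0.504 j6 2.0
shift units [-0.018  0.058 -0.013] turn units [-0.019  0.004 -0.02 ] -> last-frame shift [-0.018  0.058 -0.013]
```

Request:
step_arm([
  [[-0.02,0.05,0.0,-0.02,0,-0.02,-0.3],[0,0,0,0,0,0,-1],[0,0,0,0,0,0,-1],[0,0,0,0,0,0,-1],[0,0,0,0,0,0,-1],[0,0,0,0,0,0,-1],[0,0,0,0,0,0,-1]],
])

```text
t: 25.3
tcp_pos: [0.4774, 0.1837, 0.0712]
orientation: [-3.137, 0.002, -1.742]
contact_force: [0.8, 1.1, -1.2]
opening: 0.143
```

```bash
python3 go.py .4752 .1828 .069 -1.743
```

```text
t 25.3 tcp [0.4774 0.1837 0.0712] rpy [-3.1372e+00  2.4000e-03 -1.7420e+00] F [ 0.8   1.1  -1.22] op 0.143 j6 2.0
shift units [0.032 0.051 0.055] turn units [-0.037  0.02   0.008] -> last-frame shift [0.032 0.051 0.055]
```

Request:
step_arm([
  [[0,0,-0.2,0,0,0,-1],[0,0,-0.5,0,0,0,-1],[0,0,-0.8,0,0,0,-1],[0,0,-0.8,0,0,0,-1],[0,0,-0.8,0,0,0,-1],[0,0,-0.8,0,0,0,-1],[0,0,-0.7,0,0,0,-1],[0,0,0,0,0,0,-1]],
])

```text
t: 25.97
tcp_pos: [0.4731, 0.1824, 0.2624]
orientation: [3.138, -0.001, -1.742]
contact_force: [0.9, -0.1, -0.3]
opening: 0.142
```

```bash
python3 go.py .475 -.31 .23 -1.862; python3 wc.py w24
```

```text
t 25.97 tcp [0.4731 0.1824 0.2624] rpy [ 3.1380e+00 -1.4000e-03 -1.7421e+00] F [ 0.9  -0.09 -0.27] op 0.142 j6 2.0
shift units [12.121 -2.148  0.818] turn units [ 0.029 -0.013  0.999] -> last-frame shift [11.779 -3.579  0.809]
```

View pics/w24.png

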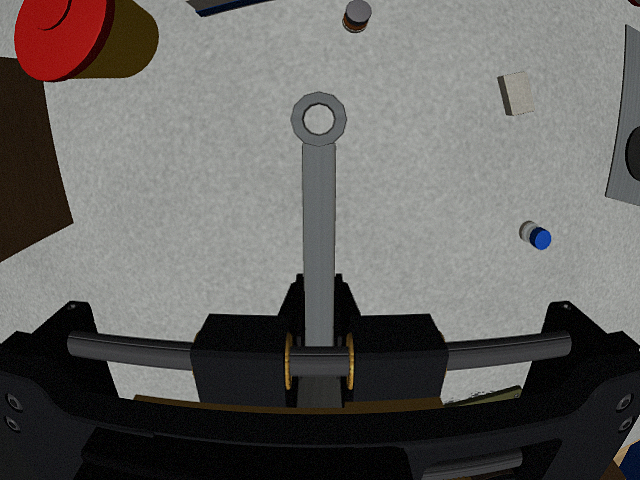

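Request:
step_arm([
  [[0.4,0,0,0,0,0.1,-1],[0.8,0,-0.05,0.04,0,0.1,-1],[0.9,0,-0.05,0.04,0,0.1,-1],[0.9,-0.15,-0.05,0.03,0,0.1,-1],[0.9,-0.2,-0.05,0.03,0,0.1,-1],[0.9,-0.2,-0.05,0.03,0,0.1,-1],[0.9,-0.2,-0.05,0.03,0,0.1,-1],[0.9,-0.2,-0.05,0.03,0,0.1,-1],[0.9,-0.2,-0.05,0.03,0,0.1,-1],[0.9,-0.2,-0.05,0.03,0,0.1,-1]],
])

```text
t: 26.85
tcp_pos: [0.4397, -0.1641, 0.2617]
orientation: [-3.135, -0.002, -1.853]
contact_force: [0.7, 0.2, -1.1]
opening: 0.142
```

```bash
python3 go.py .475 -.31 .21 -1.862
```

```text
t 26.85 tcp [ 0.4397 -0.1641  0.2617] rpy [-3.1349e+00 -1.7000e-03 -1.8528e+00] F [ 0.74  0.19 -1.07] op 0.142 j6 1.38
shift units [ 3.255 -1.853  1.312] turn units [-0.056 -0.014  0.077] -> last-frame shift [ 3.24  -1.892  1.293]
```

Request:
step_arm([
  [[0.8,-0.3,0.1,-0.05,-0.01,0.08,-1],[0.9,-0.4,0.1,0.02,0,0,-1],[0.9,-0.4,0.1,0.02,0,0,-1],[0.5,-0.5,0.1,0,0,0,-1],[0,-0.3,0.1,0,0,0,-1],[0,0,0,0,0,0,-1],[0,0,0,0,0,0,-1]],
])

```text
t: 27.43
tcp_pos: [0.4688, -0.3163, 0.2261]
orientation: [3.128, 0.006, -1.876]
contact_force: [-0.1, -0.1, -1.7]
opening: 0.141
```

```bash
python3 go.py .524 -.3254 .19 -1.862; python3 wc.py w25
```

```text
t 27.43 tcp [ 0.4688 -0.3163  0.2261] rpy [ 3.1281  0.0056 -1.8757] F [-0.09 -0.1  -1.72] op 0.141 j6 1.19
shift units [-0.192 -1.398  0.885] turn units [ 0.112  0.048 -0.114] -> last-frame shift [-0.178 -1.388  0.903]
```

View pics/w25.png

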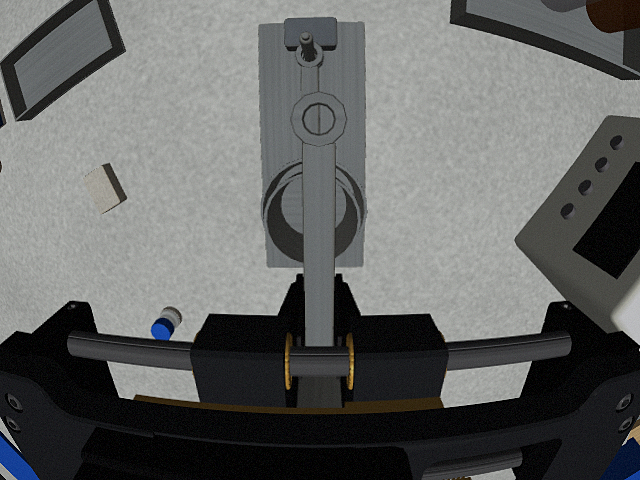

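Request:
step_arm([
  [[-0.1,-0.5,0.3,0.11,0.05,-0.1,-1],[-0.08,-0.5,0.3,0,0,0,-1],[0,-0.3,0.2,0,0,0,-1],[0,0,0,0,0,0,-1]],
])

```text
t: 27.82
tcp_pos: [0.5199, -0.3201, 0.1923]
orientation: [3.14, 0.0, -1.86]
contact_force: [-0.3, -0.5, -2.9]
opening: 0.142
```

```bash
python3 go.py .524 -.3254 .185 -1.862
```

```text
t 27.82 tcp [ 0.5199 -0.3201  0.1923] rpy [ 3.1403e+00  1.0000e-04 -1.8599e+00] F [-0.31 -0.49 -2.87] op 0.142 j6 1.22
shift units [ 0.099 -0.137  0.182] turn units [0.011 0.001 0.018] -> last-frame shift [ 0.098 -0.137  0.182]
```

Request:
step_arm([
  [[0.1,-0.14,0.12,0.01,0,0.02,-1],[0,0,0,0,0,0,-1],[0,0,0,0,0,0,-1]],
])

```text
t: 28.07
tcp_pos: [0.5233, -0.3232, 0.1874]
orientation: [3.14, 0.0, -1.859]
contact_force: [-0.0, -1.1, -1.0]
opening: 0.139
```

```bash
python3 go.py .524 -.3254 .185 -1.862; python3 wc.py w26
```

```text
t 28.07 tcp [ 0.5233 -0.3232  0.1874] rpy [ 3.1401e+00  4.0000e-04 -1.8593e+00] F [-0.   -1.07 -1.01] op 0.139 j6 1.22
shift units [ 0.048 -0.033  0.06 ] turn units [0.012 0.003 0.022] -> last-frame shift [ 0.048 -0.033  0.06 ]
```

View pics/w26c.png

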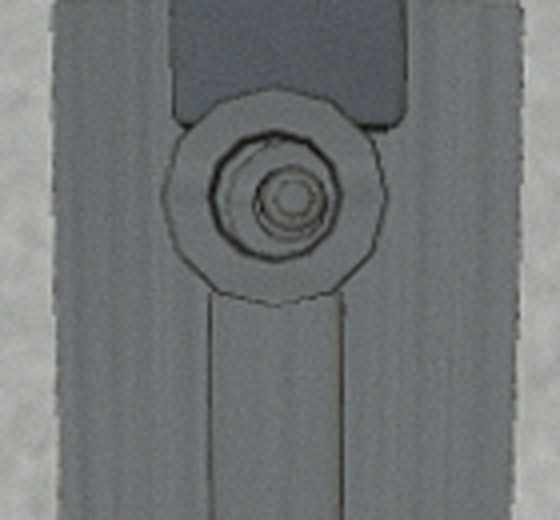

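```bash
python3 d.py w26 275 196 293 199 .16 .0188
```

```text
eye [ 0.6066 -0.3476  0.2061] tip [ 0.6059 -0.3498  0.16  ] tool shift units [ 0.058  0.001 -0.   ]
```

Request:
step_arm([
  [[0.06,0,0.12,0.01,0,0.02,-1],[0,0,0.12,0,0,0,-1],[0,0,0,0,0,0,-1]],
])

```text
t: 28.37
tcp_pos: [0.5219, -0.326, 0.1789]
orientation: [-3.139, -0.001, -1.863]
contact_force: [0.5, -0.4, -1.3]
opening: 0.14
```

```bash
python3 go.py .5227 -.3254 .16 -1.862; python3 wc.py w27
```

```text
t 28.37 tcp [ 0.5219 -0.326   0.1789] rpy [-3.1393e+00 -7.0000e-04 -1.8626e+00] F [ 0.46 -0.38 -1.31] op 0.14 j6 1.22
shift units [-0.019 -0.014  0.472] turn units [-0.019 -0.006 -0.005] -> last-frame shift [-0.019 -0.015  0.472]
```

View pics/w27c.png

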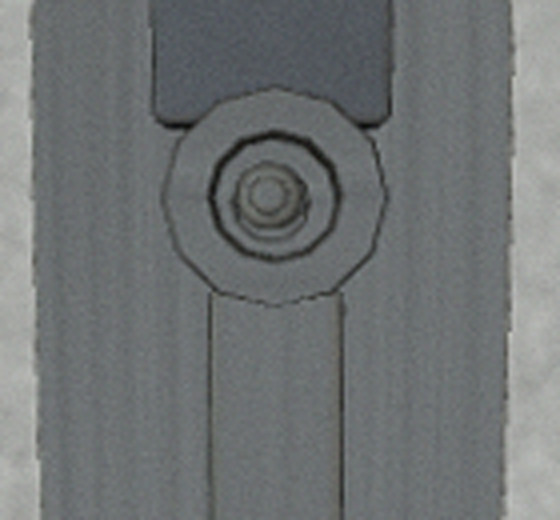

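```bash
python3 d.py w27 275 196 270 195 .16 .0188
```

```text
eye [ 0.6051 -0.3506  0.1981] tip [ 0.6058 -0.3502  0.16  ] tool shift units [-0.015 -0.014  0.   ]
```

Request:
step_arm([
  [[-0.015,-0.01,0.15,-0.01,0,0,-1],[0,0,0.15,0,0,0,-1],[0,0,0.15,0,0,0,-1],[0,0,0,0,0,0,-1]],
])

```text
t: 28.75
tcp_pos: [0.5226, -0.326, 0.1601]
orientation: [-3.139, -0.001, -1.863]
contact_force: [-0.1, -0.1, -1.9]
opening: 0.142
```

```bash
python3 go.py .5227 -.3254 .14 -1.862; python3 wc.py w28
```

```text
t 28.75 tcp [ 0.5226 -0.326   0.1601] rpy [-3.1392e+00 -1.3000e-03 -1.8632e+00] F [-0.12 -0.07 -1.92] op 0.142 j6 1.22
shift units [-0.016  0.002  0.504] turn units [-0.02  -0.011 -0.01 ] -> last-frame shift [-0.015  0.001  0.504]
```

View pics/w28c.png

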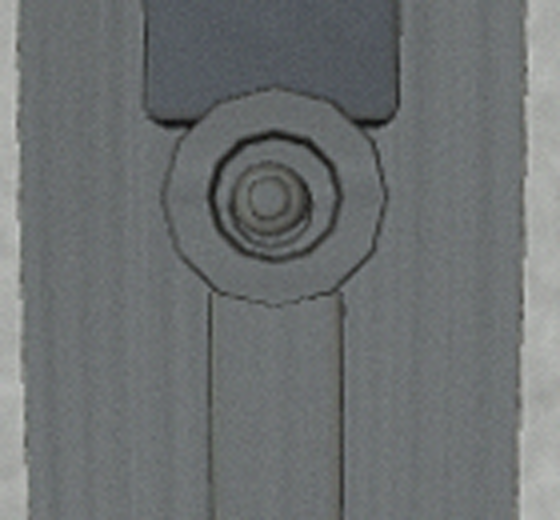

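Request:
step_arm([
  [[-0.02,0,0.2,-0.02,-0.01,0,-1],[0,0,0.2,0,0,0,-1],[0,0,0.2,0,0,0,-1],[0,0,0,0,0,0,-1]],
])

```text
t: 29.13
tcp_pos: [0.5233, -0.3254, 0.1345]
orientation: [-3.141, -0.0, -1.863]
contact_force: [-0.9, 0.5, -1.7]
opening: 0.135
```

```bash
python3 go.py .5225 -.3255 .11 -1.862; python3 wc.py w29
```

```text
t 29.13 tcp [ 0.5233 -0.3254  0.1345] rpy [-3.1409e+00 -3.0000e-04 -1.8630e+00] F [-0.94  0.5  -1.67] op 0.135 j6 1.22
shift units [0.009 0.019 0.612] turn units [-0.006 -0.003 -0.008] -> last-frame shift [0.009 0.019 0.612]
```

View pics/w29c.png

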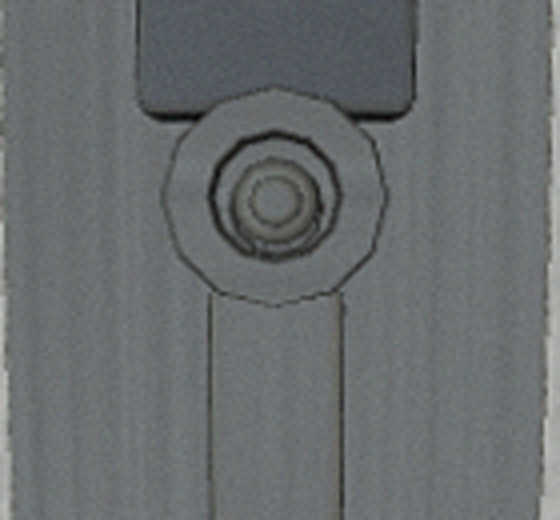

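Centred. Lower towards contact (expected near TCP z 0.100).

Request:
step_arm([
  [[0,0.02,0.2,0,0,0,-1],[0,0,0.2,0,0,0,-1],[0,0,0.15,0,0,0,-1],[0,0,0,0,0,0,-1]],
])

```text
t: 29.52
tcp_pos: [0.5231, -0.3255, 0.1114]
orientation: [-3.139, -0.001, -1.863]
contact_force: [-0.8, -0.1, -1.9]
opening: 0.14
```

```bash
python3 go.py .5228 -.3254 .10 -1.862
```

```text
t 29.52 tcp [ 0.5231 -0.3255  0.1114] rpy [-3.1391e+00 -1.0000e-03 -1.8630e+00] F [-0.8  -0.08 -1.86] op 0.14 j6 1.22
shift units [-0.001  0.009  0.286] turn units [-0.02  -0.008 -0.008] -> last-frame shift [-0.001  0.008  0.286]
```

Request:
step_arm([
  [[0,0.02,0.05,0,0,0,-1],[0,0.01,0.05,0,0,0,-1]],
])

```text
t: 29.68
tcp_pos: [0.5219, -0.3252, 0.1069]
orientation: [-3.139, -0.001, -1.863]
contact_force: [-0.3, -0.7, -1.7]
opening: 0.141
```

Request:
step_arm([
  [[0,0.01,0.05,0,0,0,-1],[0,0,0.04,0,0,0,-1]],
])

```text
t: 29.85
tcp_pos: [0.5216, -0.3252, 0.1032]
orientation: [-3.139, -0.001, -1.863]
contact_force: [0.2, -0.3, -0.9]
opening: 0.142
```

Request:
step_arm([
  [[0,-0.02,0.04,0,0,0,-1],[0,0,0.04,0,0,0,-1]],
])

```text
t: 30.02
tcp_pos: [0.5226, -0.3257, 0.1002]
orientation: [-3.138, -0.001, -1.863]
contact_force: [-0.3, 0.1, -1.1]
opening: 0.139
```

Request:
step_arm([
  [[0,0,0.04,0,0,0,-1],[0,0,0.04,0,0,0,-1]],
])

```text
t: 30.18
tcp_pos: [0.5233, -0.3261, 0.0978]
orientation: [-3.136, -0.002, -1.863]
contact_force: [-0.2, 0.5, 2.6]
opening: 0.143
```

Request:
step_arm([
  [[0,0.02,0.05,-0.01,0,0,-1],[0,0.01,0.05,0,0,0,-1]],
])

```text
t: 30.35
tcp_pos: [0.5236, -0.3265, 0.0964]
orientation: [-3.134, -0.002, -1.863]
contact_force: [-0.1, 0.7, 6.3]
opening: 0.14
```

Request:
step_arm([
  [[0,0.01,0.05,0,0,0,-1],[0,0.01,0.04,0,0,0,-1]],
])

```text
t: 30.52
tcp_pos: [0.5239, -0.3267, 0.096]
orientation: [-3.132, -0.002, -1.863]
contact_force: [-2.1, 2.2, 6.9]
opening: 0.141
```

Request:
step_arm([
  [[0,0.01,0.05,0,0,0,-1],[0,0.01,0.04,0,0,0,-1]],
])

```text
t: 30.68
tcp_pos: [0.524, -0.3267, 0.0959]
orientation: [-3.131, -0.002, -1.863]
contact_force: [-3.2, 0.8, 7.4]
opening: 0.14
```

Request:
step_arm([
  [[0,0,0,0,0,0,-1],[0,0,0,0,0,0,-0.5],[0,0,0,0,0,0,-0.5],[0,0,0,0,0,0,-0.5],[0,0,0,0,0,0,-0.4]],
])

```text
t: 31.1
tcp_pos: [0.5242, -0.3269, 0.0975]
orientation: [-3.13, -0.003, -1.863]
contact_force: [0.1, -0.1, -1.1]
opening: 0.273
```

```bash
python3 go.py .5227 -.3254 .10 -1.862; python3 wc.py w30
```

```text
t 31.1 tcp [ 0.5242 -0.3269  0.0975] rpy [-3.1301e+00 -3.1000e-03 -1.8633e+00] F [ 0.11 -0.1  -1.1 ] op 0.273 j6 1.22
shift units [-0.026  0.047 -0.063] turn units [-0.095 -0.026 -0.01 ] -> last-frame shift [-0.026  0.047 -0.063]
```

View pics/w30.png

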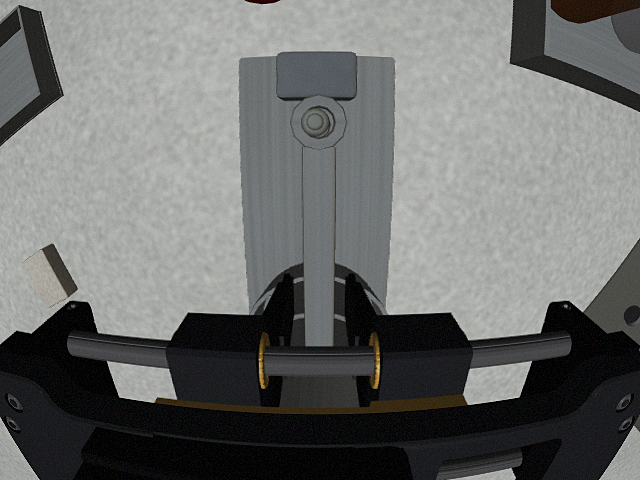

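Request:
step_arm([
  [[0,0.02,-0.2,-0.05,-0.02,0,-0.3],[0,0,-0.4,-0.02,0,0,-0.3],[0,0,-0.6,0,0,0,-0.3],[0,0,-0.8,0,0,0,-0.3],[0,0,-0.8,0,0,0,-0.3],[0,0,-0.8,0,0,0,-0.3],[0,0,-0.6,0,0,0,-0.3],[0,0,0,0,0,0,-0.3],[0,0,0,0,0,0,-0.3]],
])

```text
t: 31.9
tcp_pos: [0.5209, -0.3253, 0.2718]
orientation: [3.135, 0.003, -1.863]
contact_force: [0.1, -0.7, -1.0]
opening: 0.351
```

```bash
python3 go.py .5227 -.3254 .28 -1.862; python3 wc.py w31; python3 - <<'E'
from h import *
c=snap('side','s31'); im=c['pixels'][110:260,320:480,::-1]; cv2.imwrite('pics/s31c.png',cv2.resize(im,None,fx=4,fy=4,interpolation=cv2.INTER_CUBIC))
W=cloud(c)
for n in ['side0']:
    W0=cloud(np.load('pics/side0.npz'))
w=np.load('pics/w31.npz')
E
```

```text
t 31.9 tcp [ 0.5209 -0.3253  0.2718] rpy [ 3.1353e+00  2.6000e-03 -1.8634e+00] F [ 0.06 -0.71 -0.98] op 0.351 j6 1.22
shift units [-0.012 -0.041 -0.205] turn units [ 0.053  0.022 -0.012] -> last-frame shift [-0.011 -0.042 -0.205]
```

View pics/w31.png

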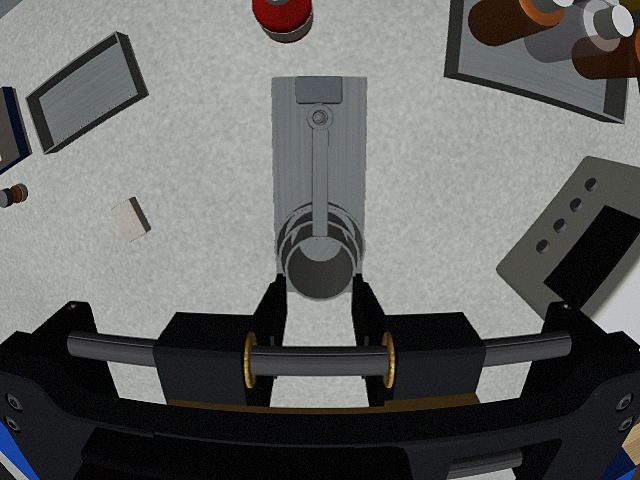

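View pics/s31c.png

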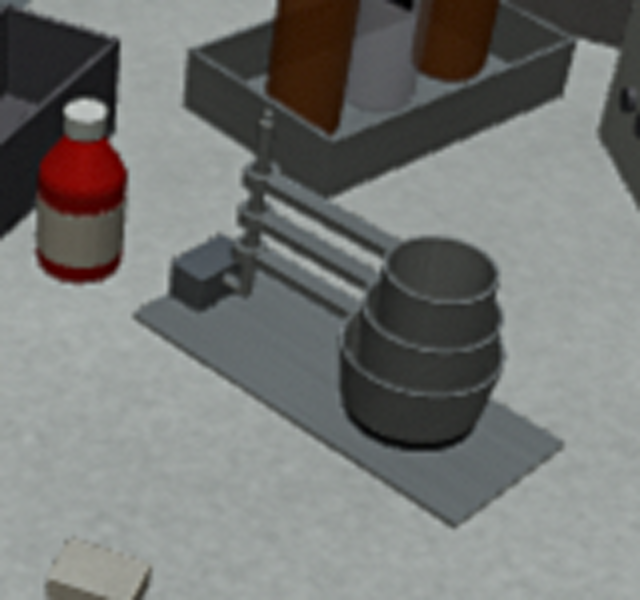

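View pics/s31.png

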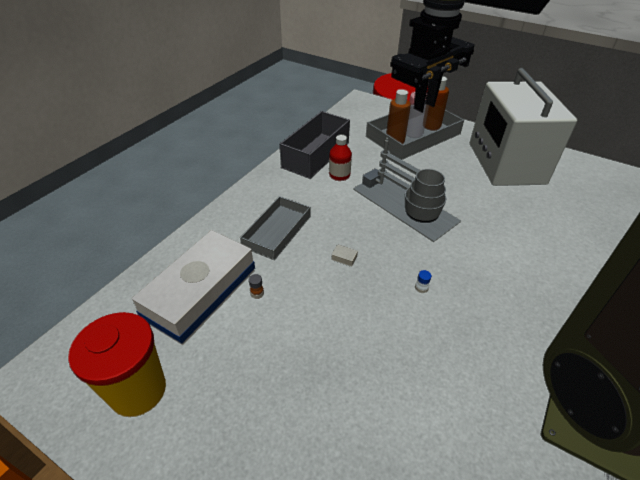

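```bash
python3 -c "
from h import *
print(close_job())"
```

```text
the job is handed in; nothing more can be done
None
```

All three pans are on the hook, nested large, medium, small in that order, and I handed the job in at about 32 s of the 72 s allowed.

- **Threading:** I lined each eye up over the hook tip with the wrist camera. I then lowered each pan in small steps until the wrist force showed contact.
- **Rest height:** The large pan touched at about 22 mm above the table.
- **Presses:** These are my estimates from the wrist force with the pan's weight added.

| Pan | Press before release | Held above 6 N |
|---|---|---|
| Large | about 12 N, with one brief peak near 15 N | over 0.2 s |
| Medium | about 9 N | about 0.4 s |
| Small | about 8–9 N | about 0.4 s |

- **Last checks:** The side and wrist pictures show the three eyes one above another on the hook and the bowls nested and upright. The gripper is clear above them. The nearby objects look to be where they were in the first picture; I compared these by eye, not by measurement.
- **What was off:** The large pan's press went above the 8–12 N target at its peak, though well under the 25 N limit. All three pans showed 2 to 7 N of sideways force while pressed, and on the pans I checked it fell to about zero after release. The scene and side cameras disagreed by 2 to 8 mm, so I relied on the wrist camera for the final alignment.

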